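Code the tea tins, load the carrier and lock its flap with a hairpin clip

ROBOT

A 7-joint arm with a two-finger parallel gripper is mounted at the origin on the work surface. World frame = base frame: x ahead of the robot, y to its left, z up, the work surface at z = 0. Lengths are in mm, angles in rad, forces in N, time in s.
With the tool pointing down it reaches from about 400 to 875 mm from the base axis. Payload 4.4 kg.
Tool frame: the origin (TCP) lies on the centre line of the jaws, within the pads' length; the fingertips stand 25 mm ahead of it and the grasp point (between the pads) lies 6 mm ahead of it; z points along the fingers, x is the direction in which the jaws open and shut, and the axes are right-handed (so a half turn about z gives the same grasp; the last joint's range is limited). The gripper opens to 85 mm and grips with 20 to 120 N. Pads are 22 mm wide; open, the fingers measure 114 mm over their backs; the gripper's body (76 mm by 85 mm) begins 54 mm behind the grasp point. The pads swing forward as they close: fully open they stand 13 mm farther back than shut.
Start: joints at [-1.27, 0.628, 0.038, 1.517, -0.027, 0.996, -0.02], TCP at [233.088, 606.785, 256.313] pointing down, gripper open.
Joint ranges: [-3.06, 3.06], [-0.37, 2.12], [-1.25, 1.32], [0.18, 2.47], [-1.1, 4.24], [0.23, 1.98], [-2.94, 2.94]. Speed limits (rad/s): [2.57, 2.57, 3.14, 3.14, 3.14, 3.14, 3.14].

INTERFACE

Orientations are given as [roll, pitch, yaw] about the fixed x, y, z axes, in that order (R = Rz(yaw) Ry(pitch) Rx(roll)).
In Python, from cell import ctrl, cams gives the robot as it stands. The module is installed in compiled form; this text tells all that it offers.
- The arm moves only by the tool step_arm, never from a script. Its arguments are lists of equal length, an entry for each row: "linear": the shift along the tool's x, y, z in mm, a list of three; "yaw": the turn about the tool's z in rad; "gripper": the opening, from -1 (shut) to 1 (fully open). A call has 1 to 8 rows; each row is the pose to reach, as a shift and turn from the pose commanded when the call began, along the tool's axes at that moment; what a row does not reach only later rows make up. A row lasts 1/12 s, in which the tool goes at most 41.7 mm and 7.16 degrees, less where a joint would pass 70% of its speed; a pose out of reach is approached as far as the arm can. A call with a gripper value outside its range is refused whole. The fingers move at their own pace and stop on an object; the grip force is fixed at half the most. Time passes only in rows, so rows that repeat a pose let the fingers close. It gives the time, the measured TCP pose, the force and the opening at its end, in the units of the state.
- ctrl.read_state(): the state, without advancing time (a new reading comes with each control period).
- cams.get_image(name): name is "scene" or "top" or "wrist"; returns a dict with "frame" (420x560x3 uint8, red, green, blue), "depth" (420x560 float32, mm along the optical axis (not along the pixel's ray), 0 where there is no reading), "intrinsics" (3x3 intrinsics, pixels), "cam_to_world" (4x4, takes a point from camera to world coordinates). Camera axes: x right, y down, z forward; pixel columns grow to the right and rows downward; lengths in mm; the calibration is good to about 2 mm. A picture is of the moment at which its call begins.
- ctrl.finish_job(): hands the job in, once; it reports no verdict.
Trained networks look in the newest picture that a camera, given by its name, has taken for a name from the list of things; names that differ only in an ending like _2 or _b are one class to them, and where a whole thing is asked for, a point or a joint stands for the part that bears it (a point fixed in the world has none). Each returns a list of dicts, best first, with "conf" (0 to 1); they miss things now and then, are a little off and sometimes report something else, mostly with a low value. They report only what shows in the picture. A call takes as long as a camera call. They do not tell look-alikes from the thing itself.
- cams.regions_of(camera, name): "pixels" (420x560 bool, what is visible of it) and "pixel" ([column, row] in pixels, amid what is visible of it).
The state is a dict: "clock": time; "qpos": joint angles; "qd": joint speeds; "tau": joint torques, N m; "eef_pos": TCP position; "tool_rot": TCP orientation; "force": force on the tool from outside, world axes, zero at the start; "torque": the same for the moment, N m; "width": finger opening in mm.
Only numpy, scipy, OpenCV 4.12 (cv2) and the standard library are available. Lean on these libraries where they do the work, as an engineer would, in place of code of your own. Each camera call takes 0.05 s, during which the arm holds its last target.

TASK

Number the tea tins by pressing each one, upright, fully down on the coder's sprung pad for a moment, in the order white, yellow, green, red lid (some colours may be missing), and stand every tin in a pocket of its own in the carrier. Then shut the carrier's flap and slide the hairpin clip's straight leg through the cross hole of the locking pin, above the flap, until the clip's sprung leg hugs the shank. Leave the bowl, spoon and jar where they are.

Things in the scene. Friction and masses are not known exactly. Their poses are not given: they have to be found in the camera images.
- tin_white: Round closed tea tin, 54 mm diameter, 62 mm high, about 0.12 kg, black with a mint-green base band and a white lid; may be absent. Stands upright; origin at the centre of its underside, z up.
- tin_yellow: Round closed tea tin, 54 mm diameter, 62 mm high, about 0.12 kg, black with a mint-green base band and a yellow lid; may be absent. Stands upright; origin at the centre of its underside, z up.
- tin_green: Round closed tea tin, 54 mm diameter, 62 mm high, about 0.12 kg, black with a mint-green base band and a green lid; may be absent. Stands upright; origin at the centre of its underside, z up.
- tin_red: Round closed tea tin, 54 mm diameter, 62 mm high, about 0.12 kg, black with a mint-green base band and a red lid; may be absent. Stands upright; origin at the centre of its underside, z up.
- pad_top (a point): Centre of the top of the number coder's sprung pad: black rubber disc, 68 mm diameter, on a fixed grey housing (110 x 100 mm, 40 mm high) on the table. Untouched, its top is 60 mm above the table; this point moves down with it.
- pad (a joint): How far the pad is pressed down, m: 0 up, 0.010 fully depressed (hard stop). Spring: starts to give at 3 N, 13 N at the bottom; comes back up by itself.
- carrier: Fixed tin carrier on the table. Origin on the table under the middle of its row of four pockets; y runs along the row, x points from the locking pin (robot side) to the flap hinge. Base 10 mm thick; pockets 62 x 62 mm, pitch 66 mm, 4 mm walls with tops 32 mm above the table.
- pocket0 (a point): Centre of the floor of carrier pocket 0 (10 mm above the table).
- pocket1 (a point): Centre of the floor of carrier pocket 1 (10 mm above the table).
- pocket2 (a point): Centre of the floor of carrier pocket 2 (10 mm above the table).
- pocket3 (a point): Centre of the floor of carrier pocket 3 (10 mm above the table).
- flap (a joint): Angle of the hold-down flap, rad: 0 shut (level, over the tins), about 1.78 standing open. Hinge along carrier y, at carrier x = +80 mm, 78 mm above the table. Clear panel 270 mm wide with yellow front strip 6 mm thick, 0.3 kg; leans back, held by friction; once tipped forward past about 1.2 rad it sinks shut by itself in about 2 s.
- flap_edge (a point): Middle of the flap's free edge, 195 mm from the hinge axis; 6 mm thick here. About 270 mm above the table when open.
- pin_hole (a point): Centre of the cross hole in the fixed upright pin (20 mm diameter, top at 100 mm) at carrier x = -85, y = 0, height 85 mm. Hole 8 mm wide, 9 mm high, right through along carrier y, open from either side. Flap shut, the pin stands through a 24 mm square hole in its yellow strip (60 x 270 mm), whose flat top is 81 mm above the table; the clip lies on it.
- clip: Hairpin clip lying flat, 52 g. Origin: underside centre of the loop end; z up. Round foot 30 mm diameter, 4.4 mm thick; on it an upright orange grip, 26 mm (x) by 13 mm (y), top 36 mm above the underside. Straight leg: 4.4 mm wire along +x at y = 0, 2.2 mm above the underside, tip at x = 84 mm. Beside it on +y the sprung waved outer leg, tip at x = 78, y = 17 mm.
- clip_seat (a point): Point on the clip's straight leg, 50 mm from its origin along +x, which lies at the pin's centre when the clip is fully home: straight leg through the hole, the outer leg's bow round the outside of the shank.
- clip_leg (a joint): Opening of the clip's sprung outer leg, rad: 0 at rest; about 0.08 to 0.1 while its neck rides over the pin's widest part (about 5 to 10 N push along the leg), back near 0 once it hugs the shank.
- bowl: Bystander: empty steel bowl, 140 mm diameter, 55 mm high; origin at the centre of its underside.
- spoon: Bystander: steel spoon lying on the table; origin on its underside.
- jar: Bystander: white jar, 70 mm diameter, 90 mm high; origin at the centre of its underside.
Not all that is in view belongs to the job. What is shaped like the tin_white but blue, orange or purple is not meant.

How it is judged (in metres and radians):
On the way, in this order (a step that is already met when the one before it is completed fails the run):
1. the white-lidded tin, standing on the coder pad, presses it fully down (height (world z) of tin_white below 0.0515 m and distance between tin_white and pad_top below 0.012 m and angle between tin_white's own z axis and vertical below 0.12 rad), for 0.2 s.
2. the yellow-lidded tin, standing on the coder pad, presses it fully down (height (world z) of tin_yellow below 0.0515 m and distance between tin_yellow and pad_top below 0.012 m and angle between tin_yellow's own z axis and vertical below 0.12 rad), for 0.2 s.
3. the green-lidded tin, standing on the coder pad, presses it fully down (height (world z) of tin_green below 0.0515 m and distance between tin_green and pad_top below 0.012 m and angle between tin_green's own z axis and vertical below 0.12 rad), for 0.2 s.
4. the red-lidded tin, standing on the coder pad, presses it fully down (height (world z) of tin_red below 0.0515 m and distance between tin_red and pad_top below 0.012 m and angle between tin_red's own z axis and vertical below 0.12 rad), for 0.2 s.
At the end, for the whole second after the job is handed in: Each tin stands upright (0.08 rad) in a pocket, underside within 10 mm of the pocket floor's centre; flap shut (below 0.04 rad); clip_seat within 6 mm of pin_hole, clip x along the hole (0.2 rad), clip_leg below 0.05 rad; all at rest ((distance between tin_white and pocket0 below 0.01 m or distance between tin_white and pocket1 below 0.01 m or distance between tin_white and pocket2 below 0.01 m or distance between tin_white and pocket3 below 0.01 m) and angle between each of tin_white, tin_yellow, tin_green, tin_red's own z axis and vertical below 0.08 rad and linear speed of each of tin_white, tin_yellow, tin_green, tin_red, clip below 0.02 m/s and (distance between tin_yellow and pocket0 below 0.01 m or distance between tin_yellow and pocket1 below 0.01 m or distance between tin_yellow and pocket2 below 0.01 m or distance between tin_yellow and pocket3 below 0.01 m) and (distance between tin_green and pocket0 below 0.01 m or distance between tin_green and pocket1 below 0.01 m or distance between tin_green and pocket2 below 0.01 m or distance between tin_green and pocket3 below 0.01 m) and (distance between tin_red and pocket0 below 0.01 m or distance between tin_red and pocket1 below 0.01 m or distance between tin_red and pocket2 below 0.01 m or distance between tin_red and pocket3 below 0.01 m) and value of joint flap below 0.04 rad and distance between clip_seat and pin_hole below 0.006 m and angle between the x axis of clip and the y axis of carrier, either way round below 0.2 rad and value of joint clip_leg below 0.05 rad); the robot touches nothing.
It fails at once if the bowl is moved more than 40 mm (distance of bowl from where it was at the start of the episode above 0.04 m).
It fails at once if the spoon is moved more than 40 mm (distance of spoon from where it was at the start of the episode above 0.04 m).
It fails at once if the jar is moved more than 40 mm (distance of jar from where it was at the start of the episode above 0.04 m).
Of tin_white, tin_yellow, tin_green, tin_red only 3 to 4 are there at a start; the rules pass over those that are not, and their reading is None.
At some moment in a run one of tin_white, tin_yellow, tin_green, tin_red, clip may be knocked a few centimetres aside while the robot is not near it.
It also fails if it takes over 200 s, if anything falls off the work surface, if the arm or the gripper's body presses on something with over 40 N, if the wrist force passes 120 N, or if a joint passes its speed limit or range.

## Working session

There is one attempt and no reset: what is moved stays moved. The work goes in short steps, Python scripts to look and compute and a tool call to move; the robot and the scene stay as the last step left them, time stands still between calls to the robot, and variables do not carry over. Pictures are saved under pics/ and viewed, and the job is handed in when it is done.

Besides the shell and the picture viewer there is one more tool, called after ">>>" as name(argument=value, ...), one argument or row to a line, values as JSON. step_arm: Moves the arm, as the interface text tells. Its arguments: {"type":"object","properties":{"linear":{"type":"array"},"yaw":{"type":"array"},"gripper":{"type":"array"}},"required":["linear","yaw","gripper"]}

```bash
mkdir -p pics; ls; python3 - <<'E'
from cell import ctrl,cams
import cv2
s=ctrl.read_state()
for k in s: print(k,s[k])
for n in ["scene","top","wrist"]:
    im=cams.get_image(n)
    cv2.imwrite(f"pics/a_{n}.png",im["frame"][:,:,::-1])
    print(n,im["intrinsics"].tolist(),im["cam_to_world"].round(3).tolist())
E
```

```text
pics
clock 0.0
qpos [-1.26976121  0.62933947  0.03844807  1.51835798 -0.0270247   0.99629023
 -0.01999882]
qd [ 0.00026294  0.00072189  0.00181107  0.00159381 -0.00210977 -0.00155715
  0.00072947]
tau [ 1.23010781e-03 -5.63408804e+01  1.22645885e+00 -1.93443847e+01
  1.08786853e-02  1.04259045e-02  1.47044382e-06]
eef_pos [232.89575294 606.23401272 255.39666202]
tool_rot [3.14158557e+00 1.87706003e-03 1.20394422e+00]
force [-0.11985405  0.11626571  0.60369923]
torque [-0.02942988 -0.00713894  0.00584513]
width 85.95426371443898
scene [[419.56386589730727, 0.0, 277.782708382183], [0.0, 419.56386589730727, 207.77475442616068], [0.0, 0.0, 1.0]] [[0.518, 0.509, -0.687, 1329.186], [0.855, -0.3, 0.422, -435.553], [0.009, -0.807, -0.591, 727.413], [0.0, 0.0, 0.0, 1.0]]
top [[517.7264915403837, 0.0, 282.6528546884589], [0.0, 517.7264915403837, 204.86008068526294], [0.0, 0.0, 1.0]] [[0.013, -0.998, 0.063, 499.294], [-1.0, -0.014, -0.022, 46.835], [0.022, -0.063, -0.998, 1202.874], [0.0, 0.0, 0.0, 1.0]]
wrist [[305.701050848413, 0.0, 278.8231877237728], [0.0, 305.701050848413, 214.31207434419127], [0.0, 0.0, 1.0]] [[0.359, 0.899, 0.251, 169.848], [0.933, -0.345, -0.098, 631.127], [-0.002, 0.269, -0.963, 373.638], [0.0, 0.0, 0.0, 1.0]]
```

View pics/a_scene.png

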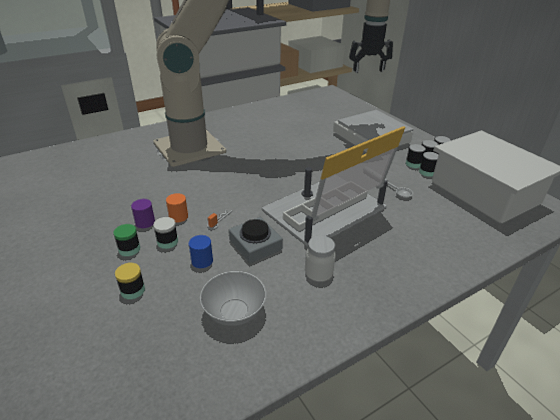

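View pics/a_top.png

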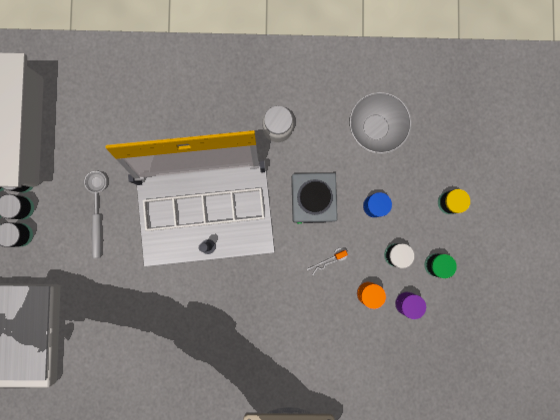

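View pics/a_wrist.png

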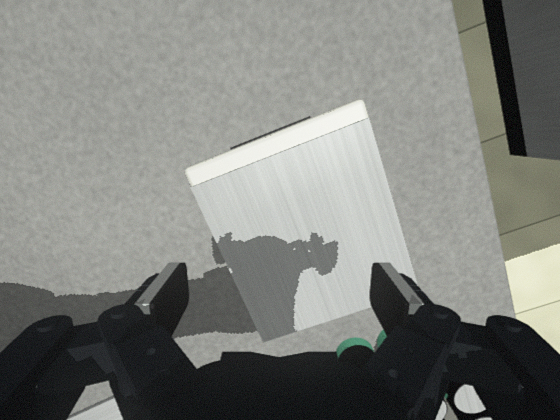

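```bash
python3 - <<'E'
import cv2,numpy as np
a=cv2.imread("pics/a_scene.png")[120:220,380:480]; b=cv2.imread("pics/a_top.png")[160:260,0:100]; c=cv2.imread("pics/a_scene.png")[180:310,100:230]; d=cv2.imread("pics/a_wrist.png")[320:420,320:560]
r=lambda i:cv2.resize(i,(390,290),interpolation=cv2.INTER_CUBIC)
cv2.imwrite("pics/b_crop.png",np.vstack([np.hstack([r(a),r(b)]),np.hstack([r(c),r(d)])]))
E
cat > h.py <<'E'
from cell import ctrl,cams
import numpy as np,cv2
def world(im,u,v,d=None):
    K=im["intrinsics"];T=im["cam_to_world"]
    u=np.asarray(u,float);v=np.asarray(v,float)
    if d is None: d=im["depth"][v.astype(int),u.astype(int)]
    p=np.stack([(u-K[0,2])/K[0,0]*d,(v-K[1,2])/K[1,1]*d,d*np.ones_like(u)],-1)
    return p@T[:3,:3].T+T[:3,3]
def onplane(im,u,v,z):
    K=im["intrinsics"];T=im["cam_to_world"]
    r=np.stack([(np.asarray(u,float)-K[0,2])/K[0,0],(np.asarray(v,float)-K[1,2])/K[1,1],np.ones_like(np.asarray(u,float))],-1)@T[:3,:3].T
    o=T[:3,3]
    return o+r*((z-o[2])/r[...,2])[...,None]
def proj(im,P):
    K=im["intrinsics"];T=im["cam_to_world"]
    p=(np.asarray(P,float)-T[:3,3])@T[:3,:3]
    return np.stack([p[...,0]/p[...,2]*K[0,0]+K[0,2],p[...,1]/p[...,2]*K[1,1]+K[1,2]],-1)
E
python3 - <<'E'
from h import *
for cam in ["top","scene"]:
    im=cams.get_image(cam)
    for n in ["tin_white","tin_yellow","tin_green","tin_red","pad_top","carrier","clip","flap","jar","spoon","bowl"]:
        for r in cams.regions_of(cam,n):
            v,u=np.nonzero(r["pixels"]); ok=im["depth"][v,u]>0;P=world(im,u[ok],v[ok])
            zt=np.percentile(P[:,2],95); t=P[P[:,2]>zt-8] if len(P) else P
            print(cam,n,round(r["conf"],2),r["pixel"],len(u),"ztop %.0f"%zt,"topc",((t.min(0)+t.max(0))/2).round(1),"min",P.min(0).round(),"max",P.max(0).round())
E
```

```text
top tin_white 0.97 [400.5, 253.4] 616 ztop 65 topc [ 464.3 -241.9   62.3] min [ 434. -285.   -5.] max [ 491. -215.   68.]
top tin_white 0.97 [370.2, 295.2] 572 ztop 65 topc [ 375.1 -178.8   62.9] min [ 350. -205.   -1.] max [ 402. -152.   69.]
top tin_white 0.93 [377.5, 205.4] 578 ztop 65 topc [ 577.5 -192.2   63.1] min [ 550. -221.   -7.] max [ 604. -165.   69.]
top tin_white 0.69 [409.5, 306.4] 632 ztop 65 topc [ 353.  -267.6   62.3] min [ 327. -294.   -4.] max [ 379. -241.   68.]
top tin_white 0.53 [201.6, 195.2] 16727 ztop 258 topc [673.7 214.6 262.2] min [433.  42.  -6.] max [751. 435. 274.]
top tin_yellow 0.85 [456.6, 202.1] 648 ztop 64 topc [ 586.8 -366.8   62.3] min [ 561. -394.   -2.] max [ 612. -339.   68.]
top tin_yellow 0.7 [437.6, 265.3] 622 ztop 65 topc [ 442.3 -335.1   62.5] min [ 416. -361.   -1.] max [ 469. -308.   68.]
top tin_green 0.73 [440.8, 264.8] 638 ztop 65 topc [ 442.3 -335.8   62.7] min [ 417. -362.   -3.] max [ 469. -308.   68.]
top tin_green 0.3 [453.9, 201.8] 684 ztop 64 topc [ 586.8 -366.8   62.3] min [ 561. -418.   -8.] max [ 619. -339.   68.]
top pad_
[... 2073 characters left out ...]
ax [742. 686. 273.]
scene clip 0.75 [210.7, 218.3] 165 ztop 37 topc [ 465.6 -114.2   34.5] min [ 429. -131.   -0.] max [481. -57.  40.]
scene clip 0.23 [342.4, 194.1] 7402 ztop 259 topc [677.8 212.2 261.7] min [348.  40.  -2.] max [696. 667. 273.]
scene flap 0.6 [354.7, 167.9] 3966 ztop 268 topc [678.1 209.9 266.2] min [287.  74.  -2.] max [696. 670. 273.]
scene jar 0.47 [342.1, 193.8] 7708 ztop 260 topc [677.8 212.2 262.2] min [292.  12.  -3.] max [737. 597. 273.]
scene spoon 0.65 [404.4, 192.7] 186 ztop 15 topc [596.4 414.8  46.8] min [538. 354.  -3.] max [648. 495.  87.]
scene bowl 0.68 [233.0, 296.1] 2810 ztop 55 topc [ 762.4 -197.4   53.4] min [ 640. -267.   -0.] max [ 831. -117.   59.]
```

View pics/b_crop.png

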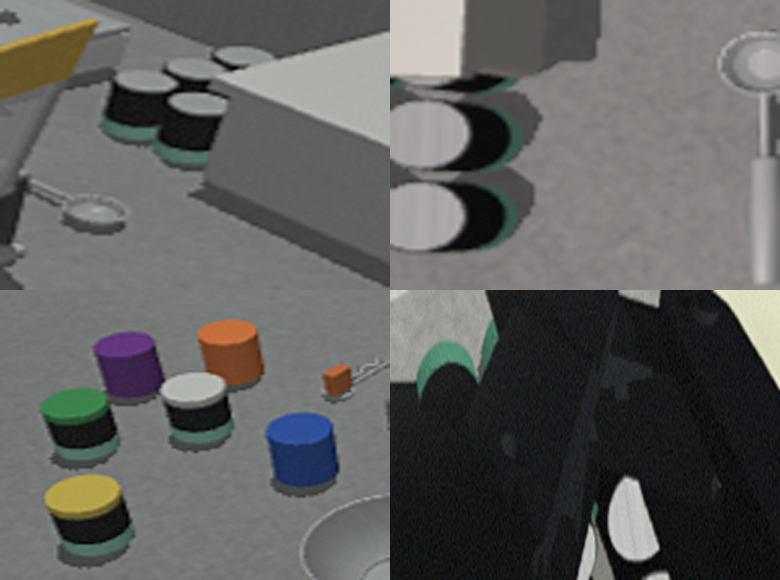

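```bash
python3 - <<'E'
from h import *
im=cams.get_image("top")
a=im["frame"][120:275,100:300,::-1]
cv2.imwrite("pics/c_top.png",cv2.resize(a,None,fx=4,fy=3.8,interpolation=cv2.INTER_CUBIC)[:,:800])
im=cams.get_image("scene")
a=im["frame"][120:250,255:425,::-1]
cv2.imwrite("pics/c_scene.png",cv2.resize(a,None,fx=4.5,fy=4.5,interpolation=cv2.INTER_CUBIC))
E
```

```text
(no output)
```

View pics/c_top.png

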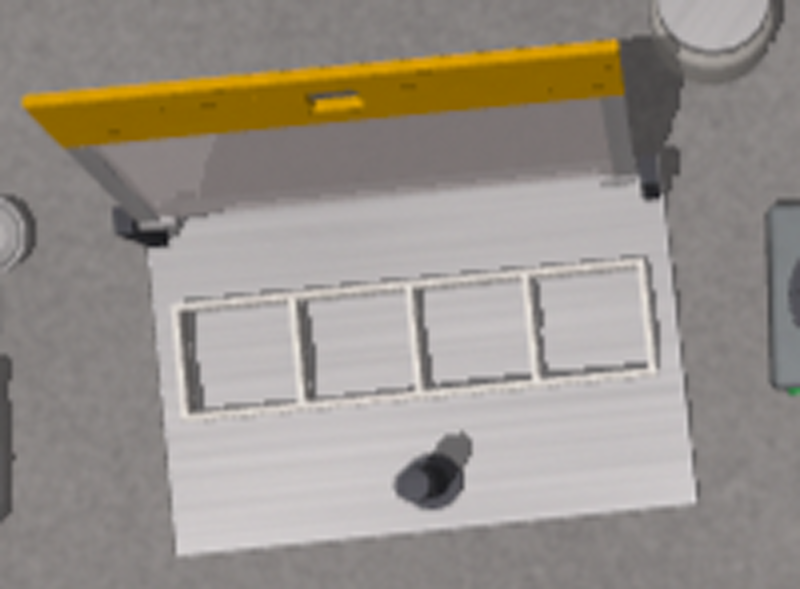

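View pics/c_scene.png

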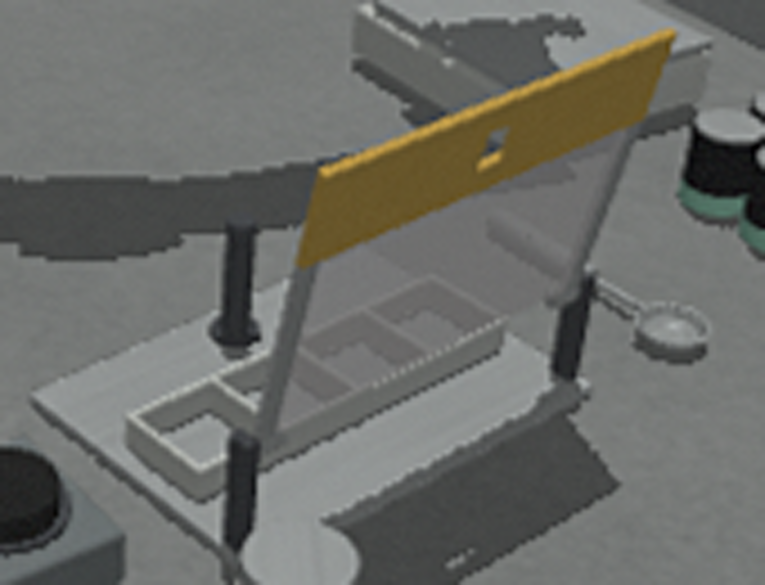

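```bash
python3 - <<'E'
from h import *
from scipy.optimize import least_squares
im=cams.get_image("top")
z=np.array([[174,303],[644,257],[657,374],[183,417]],float)
uv=np.c_[100+z[:,0]/4-.4,120+z[:,1]/3.8-.4]
P=onplane(im,uv[:,0],uv[:,1],32.)
print(P.round(1), P.mean(0).round(1))
M=np.array([[35,134],[35,-134],[-35,-134],[-35,134]],float)
def f(p):
    c,s=np.cos(p[2]),np.sin(p[2]);return (M@np.array([[c,s],[-s,c]])+p[:2]-P[:,:2]).ravel()
r=least_squares(f,[560,200,0.1]);print(r.x,f(r.x).round(1))
x,y,a=r.x;R=np.array([[np.cos(a),-np.sin(a)],[np.sin(a),np.cos(a)]])
def W(cx,cy,z): return np.r_[R@[cx,cy]+[x,y],z]
frame=im["frame"][:,:,::-1].copy(); big=cv2.resize(frame[120:275,100:300],None,fx=4,fy=3.8,interpolation=cv2.INTER_CUBIC)
def dot(P,c=(0,0,255)):
    for w in P:
        q=proj(im,w); cv2.circle(big,(int((q[0]-100+.4)*4),int((q[1]-120+.4)*3.8)),3,c,-1)
dot([W(0,k,10) for k in(-99,-33,33,99)]); dot([W(-85,0,100)],(0,255,0)); dot([W(-85,0,10)],(255,0,0))
dot([W(-85+10*np.cos(t),10*np.sin(t),100) for t in np.arange(0,6.3,.8)],(0,255,0))
dot([W(80-195*np.cos(1.78),k,78+195*np.sin(1.78)) for k in(-135,0,135)],(255,0,255))
cv2.imwrite("pics/d.png",big)
for k in(-99,-33,33,99): print(k,W(0,k,10).round(1))
print("pin",W(-85,0,85).round(1))
E
```

```text
[[581.4 336.4  32. ]
 [612.7  72.1  32. ]
 [542.9  63.7  32. ]
 [513.9 329.4  32. ]] [562.7 200.4  32. ]
[5.62742697e+02 2.00405126e+02 1.13278201e-01] [ 1.   1.1 -0.1 -0.9  0.2 -0.4 -1.1  0.2]
-99 [573.9 102.   10. ]
-33 [566.5 167.6  10. ]
33 [559.  233.2  10. ]
99 [551.6 298.8  10. ]
pin [478.3 190.8  85. ]
```

View pics/d.png

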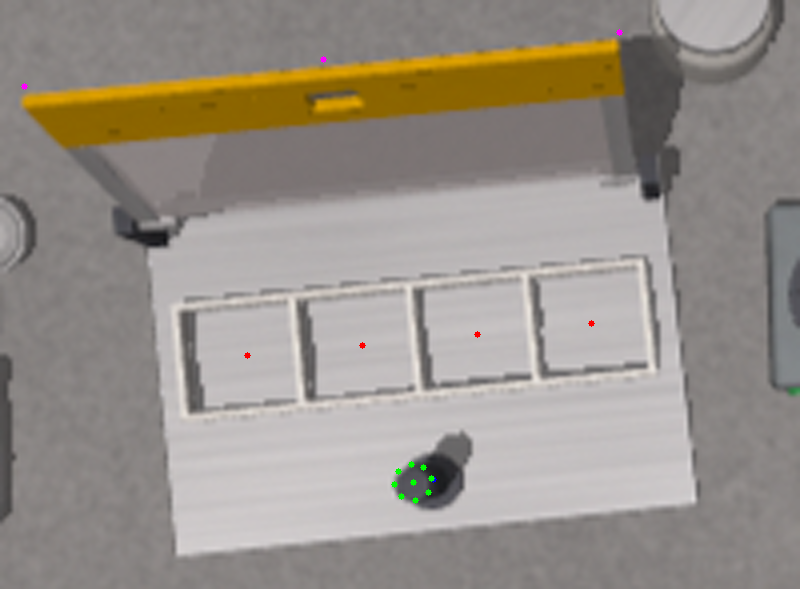

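```bash
cat >> h.py <<'E'
CAR=np.array([562.7,200.4,0.113])
def car(cx,cy):
    c,s=np.cos(CAR[2]),np.sin(CAR[2]);return np.array([CAR[0]+c*cx-s*cy,CAR[1]+s*cx+c*cy])
from scipy.spatial.transform import Rotation as Ro
def go(x,y,z,yaw=None):
    s=ctrl.read_state();R=Ro.from_euler('xyz',s["tool_rot"]).as_matrix()
    d=R.T@(np.array([x,y,z])-s["eef_pos"])
    cy=s["tool_rot"][2]; dy=0 if yaw is None else -((yaw-cy+np.pi)%(2*np.pi)-np.pi)
    print("now",s["eef_pos"].round(1),"yaw %.3f"%cy,"t %.1f"%s["clock"],"w %.1f"%s["width"],"F",s["force"].round(1),"-> linear",d.round(1),"yaw %.3f"%dy)
E
python3 -c "
from h import *
go(470,190,255,0.113)"
```

```text
now [233.1 606.8 256.3] yaw 1.204 t 1.5 w 85.8 F [-0.1  0.7 -0. ] -> linear [-304.1  370.6    1.3] yaw 1.091
```

>>> step_arm(
  linear=[
    [-304,370.6,0],
    [-304,370.6,0],
    [-304,370.6,0],
    [-304,370.6,0],
    [-304,370.6,0],
    [-304,370.6,0],
    [-304,370.6,0],
    [-304,370.6,0],
  ],
  yaw=[1.09,1.09,1.09,1.09,1.09,1.09,1.09,1.09],
  gripper=[1,1,1,1,1,1,1,1],
)

```text
clock: 2.17
eef_pos: [398.5, 315.3, 256.7]
tool_rot: [-3.141, -0.001, 0.198]
force: [1.2, 0.7, -0.5]
width: 85.3
```

```bash
python3 -c "
from h import *
go(470,190,255,0.113)"
```

```text
now [398.5 315.3 256.7] yaw 0.198 t 2.2 w 85.3 F [ 1.2  0.7 -0.5] -> linear [ 45.4 137.    1.6] yaw 0.085
```

>>> step_arm(
  linear=[
    [45,137,0],
    [45,137,0],
    [45,137,0],
    [45,137,0],
    [45,137,0],
    [45,137,0],
  ],
  yaw=[0.085,0.085,0.085,0.085,0.085,0.085],
  gripper=[1,1,1,1,1,1],
)

```text
clock: 2.67
eef_pos: [470.2, 191.0, 256.5]
tool_rot: [-3.141, -0.0, 0.116]
force: [-0.6, 0.4, -1.0]
width: 85.5
```

```bash
python3 - <<'E'
from h import *
im=cams.get_image("wrist")
f=im["frame"][:,:,::-1].copy()
def dot(w,c):
    q=proj(im,w); cv2.circle(f,(int(q[0]),int(q[1])),3,c,-1); print(q.round(1))
for k in(-99,-33,33,99): dot(np.r_[car(0,k),10],(0,0,255))
for a,b in((35,134),(35,-134),(-35,-134),(-35,134)): dot(np.r_[car(a,b),32],(255,0,0))
dot(np.r_[car(-85,0),100],(0,255,0))
cv2.imwrite("pics/e.png",f)
go(464,-243,150,0.113)
E
```

```text
[349.8 263.8]
[353.3 214.9]
[357.1 161.1]
[361.3 101.7]
[403.7  63.6]
[379.7 296.9]
[324.1 296.8]
[335.3  63.4]
[286.8 206.6]
now [469.4 192.5 256.3] yaw 0.119 t 2.7 w 85.2 F [-0.8  0.4  0. ] -> linear [-57.  431.9 105.9] yaw 0.006
```

View pics/e.png

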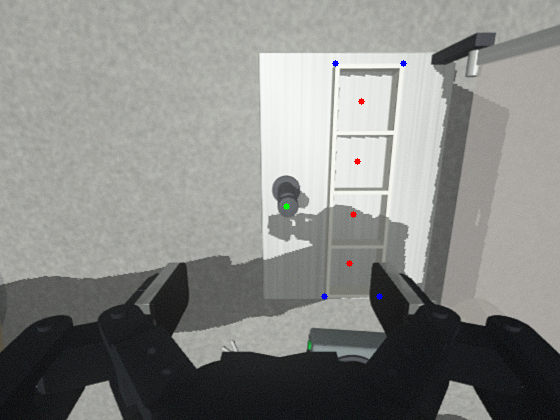

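>>> step_arm(
  linear=[
    [-57,432,80],
    [-57,432,80],
    [-57,432,80],
    [-57,432,80],
    [-57,432,80],
    [-57,432,80],
    [-57,432,80],
    [-57,432,80],
  ],
  yaw=[0,0,0,0,0,0,0,0],
  gripper=[1,1,1,1,1,1,1,1],
)

```text
clock: 3.38
eef_pos: [466.0, -135.3, 195.8]
tool_rot: [-3.14, -0.001, 0.123]
force: [-0.0, 0.2, -0.3]
width: 85.6
```

```bash
python3 - <<'E'
from h import *
go(464,-243,170,0.113)
E
```

```text
now [ 466.  -135.3  195.8] yaw 0.123 t 3.4 w 85.6 F [-0.   0.2 -0.3] -> linear [-15.3 106.7  25.6] yaw 0.010
```

>>> step_arm(
  linear=[
    [-15,107,25],
    [-15,107,25],
    [-15,107,25],
    [-15,107,25],
    [-15,107,25],
    [-15,107,25],
  ],
  yaw=[0.01,0.01,0.01,0.01,0.01,0.01],
  gripper=[1,1,1,1,1,1],
)

```text
clock: 3.88
eef_pos: [464.2, -241.4, 170.9]
tool_rot: [-3.14, 0.0, 0.112]
force: [-0.2, 0.8, -0.3]
width: 85.3
```

```bash
python3 - <<'E'
from h import *
im=cams.get_image("wrist")
cv2.imwrite("pics/f.png",im["frame"][:,:,::-1])
for r in cams.regions_of("wrist","tin_white"):
    v,u=np.nonzero(r["pixels"]); P=world(im,u,v);zt=np.percentile(P[:,2],95); t=P[P[:,2]>zt-6]
    print(r["conf"],r["pixel"],zt,((t.min(0)+t.max(0))/2).round(1),np.ptp(t,axis=0).round())
go(464,-243,53,0.113)
E
```

```text
0.82 [173.0, 124.4] 63.69782950263189 [ 403.  -180.5  173.5] [108.  53. 231.]
0.76 [425.6, 172.2] 63.649188369491036 [ 531.  -193.8  173.4] [148.  52. 231.]
0.66 [290.5, 47.5] 37.30689429008071 [ 465.1 -137.5  160.3] [ 20.  72. 258.]
0.65 [280.7, 218.8] 63.642086865120476 [ 465.3 -222.   173.4] [ 54.  97. 232.]
0.61 [146.6, 232.3] 63.56409628437108 [ 392.2 -235.   173.4] [130. 122. 232.]
now [ 464.3 -241.2  171.2] yaw 0.113 t 4.0 w 85.5 F [-0.2  0.4  0. ] -> linear [ -0.6   1.9 118.2] yaw 0.000
```

View pics/f.png

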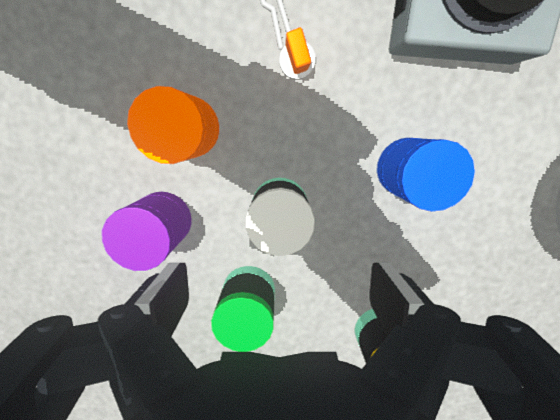

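```bash
cat >> h.py <<'E'
def tins(cam="wrist",name="tin_white",n=6):
    im=cams.get_image(cam)
    for r in cams.regions_of(cam,name)[:n]:
        v,u=np.nonzero(r["pixels"]&(im["depth"]>0)); P=world(im,u,v);m=(P[:,2]<100);P=P[m];u=u[m];v=v[m]
        zt=np.percentile(P[:,2],90); k=P[:,2]>zt-5;t=P[k]
        col=np.median(im["frame"][v[k],u[k]],0)
        q=cv2.minEnclosingCircle(t[:,:2].astype(np.float32))
        print("%.2f"%r["conf"],r["pixel"],"zt %.0f"%zt,"mid",((np.percentile(t,1,0)+np.percentile(t,99,0))/2).round(1)[:2],"circ",np.round(q[0],1),round(q[1],1),"rgb",col)
    return im
E
python3 - <<'E'
from h import *
tins()
im=cams.get_image("wrist"); print(onplane(im,280.5,221.,62.))
E
```

```text
0.91 [144.8, 228.9] zt 63 mid [ 354.3 -269. ] circ [ 353.7 -269.5] 27.4 rgb [198.  89. 237.]
0.87 [172.5, 124.0] zt 63 mid [ 376.3 -180.4] circ [ 375.9 -180.4] 26.9 rgb [229. 109.   2.]
0.78 [279.6, 217.6] zt 63 mid [ 465.2 -243.1] circ [ 465.2 -243.6] 26.9 rgb [197. 198. 188.]
0.57 [425.7, 172.4] zt 63 mid [ 577.7 -193.8] circ [ 578.5 -194. ] 27.5 rgb [ 38. 135. 252.]
0.45 [495.9, 8.6] zt 61 mid [595.1 -79.5] circ [595.2 -75.4] 21.9 rgb [45. 46. 43.]
[ 466.14754174 -242.32655251   62.        ]
```

>>> step_arm(
  linear=[
    [0.6,2,40],
    [0.6,2,80],
    [0.6,2,110],
    [0.6,2,117],
    [0.6,2,117],
    [0.6,2,117],
    [0.6,2,117],
    [0.6,2,117],
  ],
  yaw=[0,0,0,0,0,0,0,0],
  gripper=[1,1,1,1,1,-1,-1,-1],
)

```text
clock: 4.8
eef_pos: [465.6, -246.4, 56.3]
tool_rot: [3.14, -0.003, 0.109]
force: [-4.2, 1.9, 17.7]
width: 52.7
```

>>> step_arm(
  linear=[
    [0,0,0],
    [0,0,0],
    [0,0,0],
    [0,0,0],
    [0,0,0],
    [0,0,0],
  ],
  yaw=[0,0,0,0,0,0],
  gripper=[-1,-1,-1,-1,-1,-1],
)

```text
clock: 5.3
eef_pos: [465.6, -246.4, 56.4]
tool_rot: [3.14, -0.003, 0.109]
force: [-0.3, 0.1, 4.9]
width: 52.8
```

```bash
python3 - <<'E'
from h import *
im=cams.get_image("wrist");im2=cams.get_image("scene")
a=cv2.resize(im2["frame"][170:310,90:260],(510,420))
cv2.imwrite("pics/g.png",cv2.resize(np.hstack([im["frame"][:,:,::-1],a[:,:,::-1]]),(800,314)))
print(ctrl.read_state()["tau"].round(1), ctrl.read_state()["force"].round(1), ctrl.read_state()["eef_pos"].round(1))
E
```

```text
[  0.  -49.    3.1  -7.8  -0.   -0.2  -0. ] [-1.1 -0.4  5.4] [ 465.6 -246.4   56.4]
```

View pics/g.png

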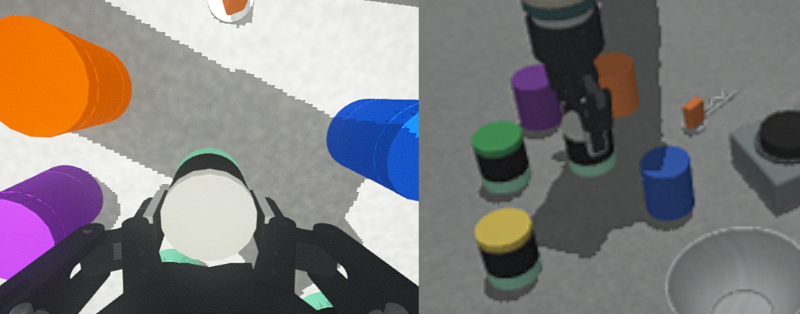

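```bash
python3 - <<'E'
from h import *
go(593,-54.5,140,0.113)
E
```

```text
now [ 465.6 -246.4   56.4] yaw 0.109 t 5.4 w 52.7 F [-1.1 -0.4  5.4] -> linear [ 147.9 -176.7  -83.5] yaw -0.004
```

>>> step_arm(
  linear=[
    [0,0,-40],
    [0,0,-84],
    [50,-60,-86],
    [148,-177,-86],
    [148,-177,-86],
    [148,-177,-86],
    [148,-177,-86],
    [148,-177,-86],
  ],
  yaw=[0,0,0,0,0,0,0,0],
  gripper=[-1,-1,-1,-1,-1,-1,-1,-1],
)

```text
clock: 6.07
eef_pos: [595.4, -47.0, 141.7]
tool_rot: [-3.139, -0.005, 0.115]
force: [1.2, 0.0, -1.9]
width: 52.4
```

>>> step_arm(
  linear=[
    [0,0,0],
    [0,0,0],
    [0,0,0],
    [0,0,0],
  ],
  yaw=[0,0,0,0],
  gripper=[-1,-1,-1,-1],
)

```text
clock: 6.4
eef_pos: [591.4, -55.7, 140.8]
tool_rot: [3.141, 0.0, 0.106]
force: [-0.1, -0.7, -1.6]
width: 52.5
```

```bash
python3 - <<'E'
from h import *
im=tins()
cv2.imwrite("pics/h.png",im["frame"][:,:,::-1])
go(593,-54.5,112,0.113)
E
```

```text
0.98 [31.6, 323.5] zt 62 mid [ 395.4 -177.8] circ [ 387.8 -178. ] 22.1 rgb [254. 146.   0.]
0.79 [237.8, 348.1] zt 43 mid [ 577.9 -170.4] circ [ 578.  -174.4] 18.9 rgb [ 32.  62. 138.]
0.57 [279.3, 278.8] zt 99 mid [589.6 -33. ] circ [590.2 -39.3] 23.1 rgb [ 96. 157. 128.]
now [591.5 -55.6 140.6] yaw 0.106 t 6.5 w 52.6 F [ 0.1 -0.3 -0.8] -> linear [ 1.6 -0.9 28.6] yaw -0.007
```

View pics/h.png

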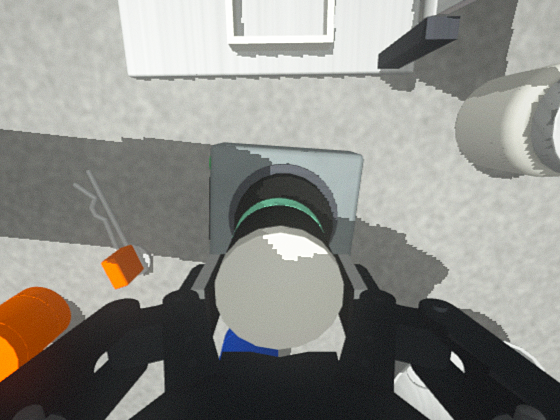

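```bash
python3 - <<'E'
from h import *
im=cams.get_image("wrist")
print(onplane(im,280.,288.,146.3))
d=im["depth"]; v,u=np.mgrid[0:420,0:560]; P=world(im,u,v)
m=(d>0)&(P[...,2]>141)&(P[...,2]<152)&(abs(u-280)<75)&(abs(v-288)<70)
t=P[m];print("lid",cv2.minEnclosingCircle(t[:,:2].astype(np.float32)),np.median(t[:,2]))
m=(d>0)&(P[...,2]>54)&(P[...,2]<66)&(abs(u-280)<80)&(v<260)
t=P[m];print("pad",cv2.minEnclosingCircle(t[:,:2].astype(np.float32)),np.median(t[:,2]),len(t))
E
```

```text
[591.89060807 -49.97019181 146.3       ]
lid ((591.8694458007812, -49.94080352783203), 31.622390747070312) 146.66876134886982
pad ((594.0921630859375, -50.40986251831055), 33.84321212768555) 60.596078546670526 2351
```

>>> step_arm(
  linear=[
    [2,0,15],
    [2,0,25],
    [2,0,33],
    [2,0,37],
    [2,0,37],
    [2,0,37],
    [2,0,37],
    [2,0,37],
  ],
  yaw=[0,0,0,0,0,0,0,0],
  gripper=[-1,-1,-1,-1,-1,-1,-1,-1],
)

```text
clock: 7.22
eef_pos: [594.6, -54.4, 106.2]
tool_rot: [-3.141, -0.002, 0.108]
force: [-5.8, 1.0, 24.2]
width: 52.4
```

```bash
cat >> h.py <<'E'
def press():
    im=cams.get_image("wrist"); im2=cams.get_image("scene")
    s=ctrl.read_state();e=s["eef_pos"]
    d=im["depth"]; v,u=np.mgrid[0:420,0:560]; P=world(im,u,v)
    m=(d>0)&(abs(P[...,2]-e[2]-6)<6)&(abs(u-280)<75)&(abs(v-288)<70)
    t=P[m];print("lid",cv2.minEnclosingCircle(t[:,:2].astype(np.float32)),"z",np.median(t[:,2]))
    print("tcp",e.round(1),s["force"].round(1),s["clock"])
    a=cv2.resize(im2["frame"][170:310,90:320],None,fx=2.5,fy=2.5)
    return im,a
E
python3 - <<'E'
from h import *
im,a=press(); cv2.imwrite("pics/i.png",a[:,:,::-1])
E
```

```text
lid ((594.9708862304688, -48.969242095947266), 31.68001937866211) z 112.47882527165852
tcp [594.6 -54.5 106.2] [-6.7  0.5 25.1] 7.3167
```

View pics/i.png

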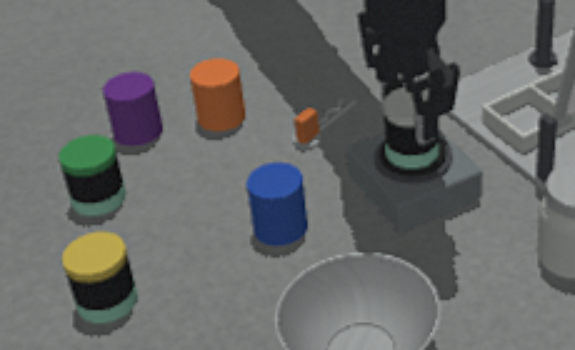

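>>> step_arm(
  linear=[
    [0,0,1.5],
    [0,0,1.5],
    [0,0,1.5],
    [0,0,1.5],
    [0,0,1.5],
  ],
  yaw=[0,0,0,0,0],
  gripper=[-1,-1,-1,-1,-1],
)

```text
clock: 7.73
eef_pos: [594.6, -54.5, 106.1]
tool_rot: [-3.141, -0.003, 0.108]
force: [-8.5, 2.1, 35.6]
width: 52.4
```

```bash
python3 - <<'E'
from h import *
for k in (-99,-33,33,99): print(car(0,k).round(1))
p=car(0,99);go(p[0],p[1]-5.5,150,0.113)
E
```

```text
[573.9 102. ]
[566.4 167.6]
[559.  233.2]
[551.5 298.8]
now [594.6 -54.5 106.1] yaw 0.108 t 7.7 w 52.4 F [-8.5  2.1 35.6] -> linear [  -5.3 -350.4  -43.6] yaw -0.005
```

>>> step_arm(
  linear=[
    [0,0,-40],
    [-2,-40,-47],
    [-5,-351,-47],
    [-5,-351,-47],
    [-5,-351,-47],
    [-5,-351,-47],
    [-5,-351,-47],
    [-5,-351,-47],
  ],
  yaw=[0,0,0,0,0,0,0,0],
  gripper=[-1,-1,-1,-1,-1,-1,-1,-1],
)

```text
clock: 8.4
eef_pos: [557.2, 235.7, 148.1]
tool_rot: [3.141, 0.001, 0.108]
force: [-0.1, 0.3, -1.3]
width: 52.6
```

```bash
python3 - <<'E'
from h import *
p=car(0,99);go(p[0],p[1]-5.5,150,0.113)
E
```

```text
now [557.2 235.7 148.1] yaw 0.108 t 8.4 w 52.6 F [-0.1  0.3 -1.3] -> linear [  0.6 -57.9  -1.9] yaw -0.005
```

>>> step_arm(
  linear=[
    [0,-58,20],
    [0,-58,20],
    [0,-58,20],
    [0,-58,20],
    [0,-58,20],
    [0,-58,20],
  ],
  yaw=[0,0,0,0,0,0],
  gripper=[-1,-1,-1,-1,-1,-1],
)

```text
clock: 8.9
eef_pos: [552.7, 289.3, 128.8]
tool_rot: [3.14, -0.0, 0.106]
force: [1.0, -0.0, -1.9]
width: 52.5
```

```bash
python3 - <<'E'
from h import *
im,a=press(); cv2.imwrite("pics/j.png",im["frame"][:,:,::-1])
p=car(0,99);go(p[0],p[1]-5.5,66,0.113)
for a,b in((35,134),(-35,134),(35,66),(-35,66)): print(proj(im,np.r_[car(a,b),32]).round(1))
E
```

```text
lid ((553.16748046875, 294.3856201171875), 31.84486961364746) z 134.94423735222387
tcp [552.7 289.9 129. ] [-0.3  1.  -1.4] 9.0
now [552.7 289.9 129. ] yaw 0.106 t 9.0 w 52.0 F [-0.3  1.  -1.4] -> linear [-0.8 -3.6 63. ] yaw -0.007
[327.6 163.6]
[227.3 164.4]
[324.4 254. ]
[232.1 254.7]
```

View pics/j.png

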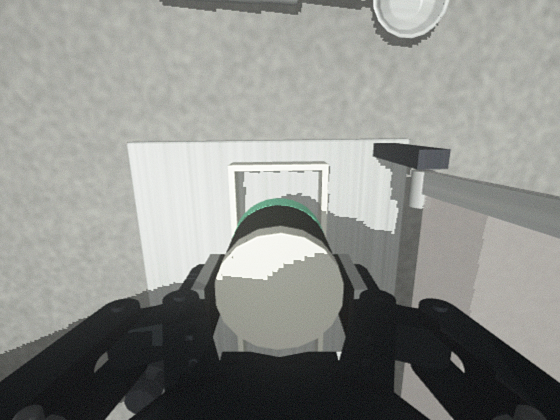

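>>> step_arm(
  linear=[
    [-1,-4,0],
    [-1,-4,25],
    [-1,-4,45],
    [-1,-4,58],
    [-1,-4,63],
    [-1,-4,63],
    [-1,-4,63],
    [-1,-4,63],
  ],
  yaw=[0,0,0,0,0,0,0,0],
  gripper=[-1,-1,-1,-1,-1,-1,-1,-1],
)

```text
clock: 9.67
eef_pos: [550.4, 295.4, 66.2]
tool_rot: [-3.142, 0.001, 0.109]
force: [-2.3, -0.9, 4.6]
width: 52.8
```

>>> step_arm(
  linear=[
    [0,0,0],
    [0,0,0],
    [0,0,0],
    [0,0,0],
    [0,0,-40],
    [0,0,-80],
    [0,0,-95],
    [0,0,-95],
  ],
  yaw=[0,0,0,0,0,0,0,0],
  gripper=[0.7,0.7,0.7,0.7,0.7,0.7,0.7,0.7],
)

```text
clock: 10.33
eef_pos: [553.5, 296.8, 165.2]
tool_rot: [-3.139, -0.008, 0.109]
force: [0.9, -0.2, -0.2]
width: 72.5
```

```bash
python3 - <<'E'
from h import *
im=tins("top","tin_yellow"); cv2.imwrite("pics/k_top.png",im["frame"][:,:,::-1])
im=cams.get_image("wrist"); cv2.imwrite("pics/k.png",im["frame"][:,:,::-1])
go(586.8,-369,160,0.113)
E
```

```text
0.61 [454.8, 200.6] zt 64 mid [ 587.7 -367.6] circ [ 587.  -367.5] 26.9 rgb [226. 188.   0.]
now [549.8 295.8 159.9] yaw 0.109 t 10.5 w 72.4 F [ 0.1  1.  -0.6] -> linear [-35.7 664.9   0. ] yaw -0.004
```

View pics/k_top.png

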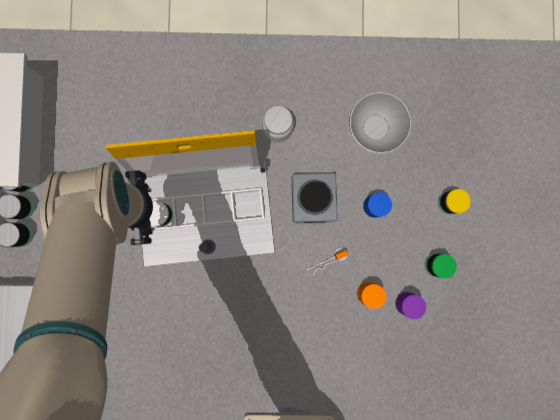

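View pics/k.png

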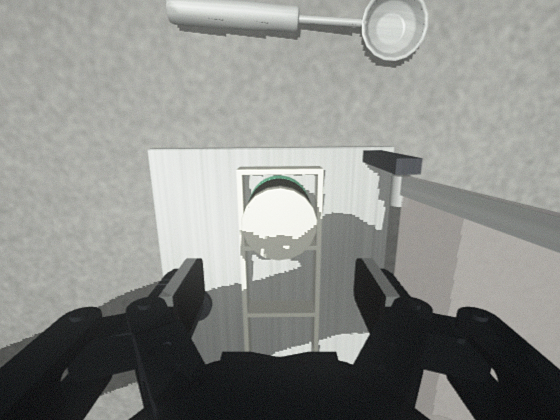

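>>> step_arm(
  linear=[
    [-36,665,0],
    [-36,665,0],
    [-36,665,0],
    [-36,665,0],
    [-36,665,0],
    [-36,665,0],
    [-36,665,0],
    [-36,665,0],
  ],
  yaw=[0,0,0,0,0,0,0,0],
  gripper=[1,1,1,1,1,1,1,1],
)

```text
clock: 11.15
eef_pos: [567.4, -38.8, 158.9]
tool_rot: [-3.141, 0.003, 0.109]
force: [0.4, 0.9, 0.5]
width: 85.4
```

```bash
python3 - <<'E'
from h import *
go(587,-369,160,0.113)
E
```

```text
now [567.4 -38.8 158.9] yaw 0.109 t 11.2 w 85.4 F [0.4 0.9 0.5] -> linear [-16.5 330.4  -1.3] yaw -0.004
```

>>> step_arm(
  linear=[
    [-16,330,0],
    [-16,330,0],
    [-16,330,0],
    [-16,330,0],
    [-16,330,0],
    [-16,330,0],
    [-16,330,0],
    [-16,330,0],
  ],
  yaw=[0,0,0,0,0,0,0,0],
  gripper=[1,1,1,1,1,1,1,1],
)

```text
clock: 11.82
eef_pos: [587.4, -369.0, 158.4]
tool_rot: [-3.14, 0.003, 0.108]
force: [0.4, -0.5, 0.2]
width: 85.1
```

>>> step_arm(
  linear=[
    [0,0,0],
    [0,0,0],
  ],
  yaw=[0,0],
  gripper=[1,1],
)

```text
clock: 11.98
eef_pos: [586.2, -370.2, 158.2]
tool_rot: [-3.141, 0.003, 0.103]
force: [-0.6, 0.2, 0.8]
width: 85.5
```

```bash
python3 - <<'E'
from h import *
im=tins("wrist","tin_yellow"); cv2.imwrite("pics/l.png",im["frame"][:,:,::-1])
go(587,-369,56,0.113)
E
```

```text
0.94 [282.6, 218.6] zt 63 mid [ 589.  -368.9] circ [ 588.9 -369.4] 26.7 rgb [191. 161.   0.]
now [ 588.1 -365.3  158.6] yaw 0.109 t 12.1 w 85.3 F [ 0.7  0.8 -0.7] -> linear [ -1.3   3.9 102.6] yaw -0.004
```

View pics/l.png

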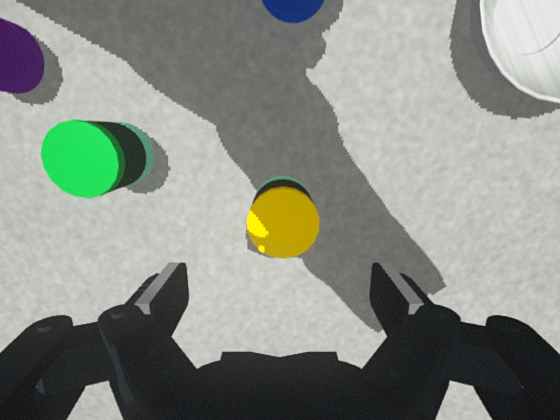

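>>> step_arm(
  linear=[
    [0.5,3,30],
    [0.5,3,60],
    [0.5,3,85],
    [0.5,3,98],
    [0.5,3,102],
    [0.5,3,102],
    [0.5,3,102],
    [0.5,3,102],
  ],
  yaw=[0,0,0,0,0,0,0,0],
  gripper=[1,1,1,1,1,1,-1,-1],
)

```text
clock: 12.75
eef_pos: [590.8, -370.2, 60.4]
tool_rot: [3.14, -0.002, 0.109]
force: [0.3, -0.5, -0.3]
width: 63.8
```

>>> step_arm(
  linear=[
    [0,0,0],
    [0,0,0],
    [0,0,0],
    [0,0,0],
    [0,0,-40],
    [0,0,-84],
    [0,0,-86],
    [0,0,-86],
  ],
  yaw=[0,0,0,0,0,0,0,0],
  gripper=[-1,-1,-1,-1,-1,-1,-1,-1],
)

```text
clock: 13.42
eef_pos: [591.6, -371.4, 149.0]
tool_rot: [3.137, -0.006, 0.109]
force: [-0.7, 0.8, -2.0]
width: 52.7
```

```bash
python3 - <<'E'
from h import *
im,a=press(); cv2.imwrite("pics/m.png",im["frame"][:,:,::-1])
go(594,-54.5,142,0.113)
E
```

```text
lid ((591.966796875, -365.9422302246094), 32.53337478637695) z 150.6093834774476
tcp [ 589.2 -369.3  144.4] [-0.1  1.  -0.7] 13.5167
now [ 589.2 -369.3  144.4] yaw 0.109 t 13.5 w 52.2 F [-0.1  1.  -0.7] -> linear [  39.  -312.4    2.7] yaw -0.004
```

View pics/m.png

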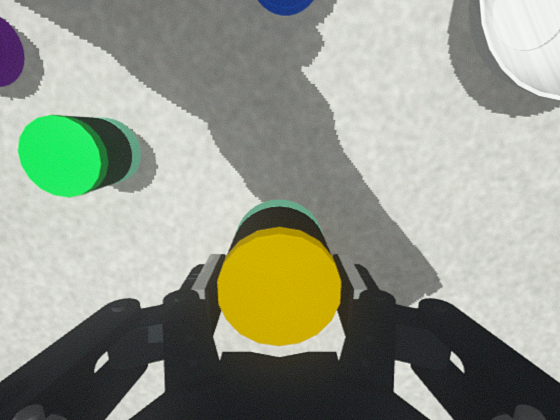

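>>> step_arm(
  linear=[
    [39,-312,2],
    [39,-312,2],
    [39,-312,2],
    [39,-312,2],
    [39,-312,2],
    [39,-312,2],
    [39,-312,2],
    [39,-312,2],
  ],
  yaw=[0,0,0,0,0,0,0,0],
  gripper=[-1,-1,-1,-1,-1,-1,-1,-1],
)

```text
clock: 14.18
eef_pos: [592.6, -48.1, 140.2]
tool_rot: [-3.137, 0.005, 0.115]
force: [-0.1, 1.0, -0.7]
width: 52.5
```

>>> step_arm(
  linear=[
    [0,0,0],
    [0,0,0],
    [0,0,0],
    [0,0,0],
    [0,0,0],
    [0,0,0],
  ],
  yaw=[0,0,0,0,0,0],
  gripper=[-1,-1,-1,-1,-1,-1],
)

```text
clock: 14.68
eef_pos: [594.1, -57.0, 142.4]
tool_rot: [3.141, 0.001, 0.107]
force: [0.5, 0.3, -1.9]
width: 52.1
```

```bash
python3 - <<'E'
from h import *
im,a=press(); cv2.imwrite("pics/n.png",im["frame"][:,:,::-1])
E
```

```text
lid ((594.65283203125, -51.73601531982422), 31.68152618408203) z 144.1941733921172
tcp [594.3 -56.4 142.6] [ 0.3 -0.2 -1.7] 14.7833
```

View pics/n.png

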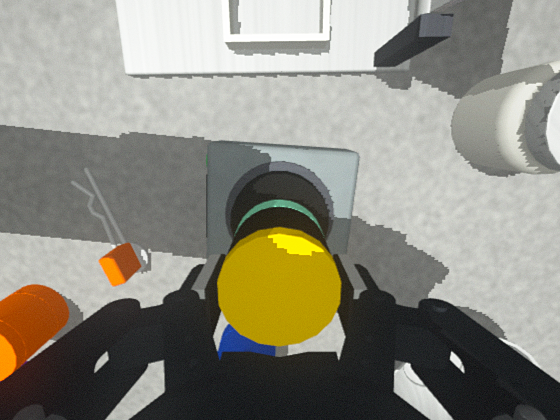

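>>> step_arm(
  linear=[
    [0,-1.5,12],
    [0,-1.5,22],
    [0,-1.5,30],
    [0,-1.5,34],
    [0,-1.5,35],
    [0,-1.5,35],
    [0,-1.5,35],
    [0,-1.5,35],
  ],
  yaw=[0,0,0,0,0,0,0,0],
  gripper=[-1,-1,-1,-1,-1,-1,-1,-1],
)

```text
clock: 15.45
eef_pos: [594.6, -53.9, 110.6]
tool_rot: [-3.14, -0.002, 0.109]
force: [-6.1, 0.8, 29.4]
width: 52.2
```

```bash
python3 - <<'E'
from h import *
im,a=press()
E
```

```text
lid ((595.0543823242188, -48.5639762878418), 31.804845809936523) z 112.49310413960004
tcp [594.6 -53.9 110.6] [-5.5  1.6 28.9] 15.55
```

Same lid height (112.5) as before, 29 N: fully down. Hold a bit more, then carry to the next pocket.

>>> step_arm(
  linear=[
    [0,0,1],
    [0,0,1],
    [0,0,1],
    [0,0,1],
  ],
  yaw=[0,0,0,0],
  gripper=[-1,-1,-1,-1],
)

```text
clock: 15.88
eef_pos: [594.6, -53.9, 110.5]
tool_rot: [-3.14, -0.002, 0.109]
force: [-7.9, 2.2, 36.6]
width: 51.9
```

```bash
python3 - <<'E'
from h import *
p=car(0,33);go(p[0],p[1]-5.5,150,0.113)
E
```

```text
now [594.6 -53.9 110.5] yaw 0.109 t 15.9 w 51.9 F [-7.9  2.2 36.6] -> linear [  -4.8 -283.9  -39.1] yaw -0.004
```

>>> step_arm(
  linear=[
    [0,0,-40],
    [-2,-40,-43],
    [-5,-284,-43],
    [-5,-284,-43],
    [-5,-284,-43],
    [-5,-284,-43],
    [-5,-284,-43],
    [-5,-284,-43],
  ],
  yaw=[0,0,0,0,0,0,0,0],
  gripper=[-1,-1,-1,-1,-1,-1,-1,-1],
)

```text
clock: 16.55
eef_pos: [556.7, 231.3, 148.3]
tool_rot: [-3.141, 0.002, 0.111]
force: [1.6, 1.1, -1.5]
width: 52.6
```

>>> step_arm(
  linear=[
    [0,0,10],
    [0,0,20],
    [0,0,20],
    [0,0,20],
    [0,0,20],
    [0,0,20],
  ],
  yaw=[0,0,0,0,0,0],
  gripper=[-1,-1,-1,-1,-1,-1],
)

```text
clock: 17.05
eef_pos: [559.1, 226.2, 129.9]
tool_rot: [3.141, -0.001, 0.106]
force: [-0.4, -0.5, -0.5]
width: 52.2
```

```bash
python3 - <<'E'
from h import *
im,a=press(); cv2.imwrite("pics/o.png",im["frame"][:,:,::-1])
p=car(0,33);print(p);go(p[0],p[1]-5,70.5,0.113)
for a,b in((35,134),(-35,134),(35,66),(-35,66)): print(proj(im,np.r_[car(a,b),32]).round(1))
E
```

```text
lid ((559.4403686523438, 231.5305938720703), 31.650226593017578) z 131.68577755521306
tcp [559.  226.9 130.1] [ 0.3 -0.1 -0.3] 17.15
[558.97893087 233.18953559]
now [559.  226.9 130.1] yaw 0.107 t 17.1 w 52.1 F [ 0.3 -0.1 -0.3] -> linear [ 0.1 -1.3 59.6] yaw -0.006
[332.1  64.5]
[223.7  65.3]
[328.2 170.1]
[229.  170.8]
```

View pics/o.png

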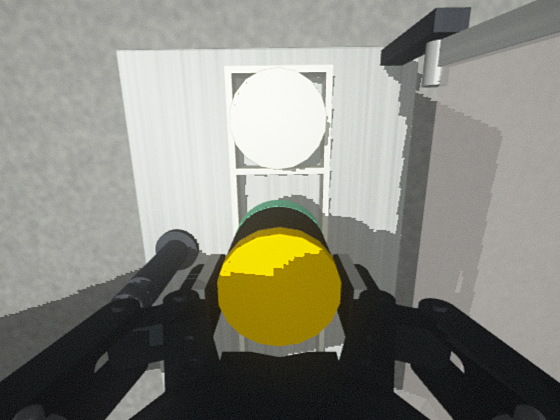

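>>> step_arm(
  linear=[
    [0,-1.5,10],
    [0,-1.5,30],
    [0,-1.5,48],
    [0,-1.5,57],
    [0,-1.5,60],
    [0,-1.5,60],
    [0,-1.5,60],
    [0,-1.5,60],
  ],
  yaw=[0,0,0,0,0,0,0,0],
  gripper=[-1,-1,-1,-1,-1,-1,-1,-1],
)

```text
clock: 17.82
eef_pos: [557.8, 229.2, 69.7]
tool_rot: [-3.142, 0.001, 0.109]
force: [-2.6, -1.0, 3.8]
width: 52.2
```

>>> step_arm(
  linear=[
    [0,0,0],
    [0,0,0],
    [0,0,0],
    [0,0,0],
    [0,0,-40],
    [0,0,-80],
    [0,0,-95],
    [0,0,-95],
  ],
  yaw=[0,0,0,0,0,0,0,0],
  gripper=[0.6,0.6,0.6,0.6,0.6,0.6,0.6,0.6],
)

```text
clock: 18.48
eef_pos: [561.2, 230.0, 169.0]
tool_rot: [-3.139, -0.008, 0.109]
force: [1.0, 0.5, -0.1]
width: 67.9
```

```bash
python3 - <<'E'
from h import *
im=tins("top","tin_green"); cv2.imwrite("pics/p_top.png",im["frame"][:,:,::-1])
im=cams.get_image("wrist"); cv2.imwrite("pics/p.png",im["frame"][:,:,::-1])
go(443,-337,160,0.113)
E
```

```text
0.62 [440.8, 266.3] zt 64 mid [ 443.3 -335.4] circ [ 442.6 -335.6] 27.3 rgb [ 26. 158.  69.]
0.44 [197.3, 150.8] zt 98 mid [648.8 159.4] circ [649.9 160.3] 83.8 rgb [139. 131. 131.]
now [557.6 229.4 164. ] yaw 0.109 t 18.6 w 68.2 F [ 0.  -0.2 -0.3] -> linear [-175.6  550.6    4.1] yaw -0.004
```

View pics/p.png

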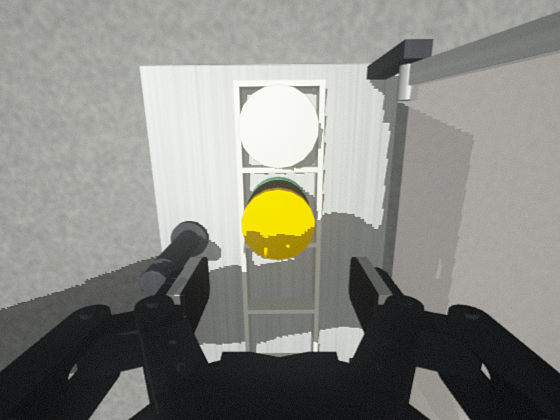

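View pics/p_top.png

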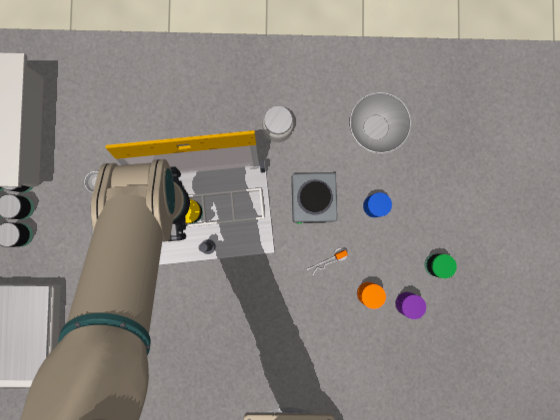

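>>> step_arm(
  linear=[
    [-176,551,0],
    [-176,551,0],
    [-176,551,0],
    [-176,551,0],
    [-176,551,0],
    [-176,551,0],
    [-176,551,0],
    [-176,551,0],
  ],
  yaw=[0,0,0,0,0,0,0,0],
  gripper=[1,1,1,1,1,1,1,1],
)

```text
clock: 19.3
eef_pos: [490.2, -98.7, 163.2]
tool_rot: [-3.141, 0.003, 0.109]
force: [1.0, -0.1, 0.7]
width: 85.2
```

```bash
python3 - <<'E'
from h import *
go(443,-337,160,0.113)
E
```

```text
now [490.2 -98.7 163.2] yaw 0.109 t 19.3 w 85.2 F [ 1.  -0.1  0.7] -> linear [-72.9 231.7   3.2] yaw -0.004
```

>>> step_arm(
  linear=[
    [-73,234,3],
    [-73,234,3],
    [-73,234,3],
    [-73,234,3],
    [-73,234,3],
    [-73,234,3],
    [-73,234,3],
    [-73,234,3],
  ],
  yaw=[0,0,0,0,0,0,0,0],
  gripper=[1,1,1,1,1,1,1,1],
)

```text
clock: 19.97
eef_pos: [442.6, -340.1, 160.0]
tool_rot: [-3.141, 0.003, 0.103]
force: [0.8, 0.6, -0.2]
width: 85.2
```

>>> step_arm(
  linear=[
    [0,0,0],
    [0,0,0],
    [0,0,0],
    [0,0,0],
  ],
  yaw=[0,0,0,0],
  gripper=[1,1,1,1],
)

```text
clock: 20.3
eef_pos: [445.4, -336.2, 161.4]
tool_rot: [-3.141, 0.0, 0.111]
force: [0.4, 0.7, -0.5]
width: 85.2
```

```bash
python3 - <<'E'
from h import *
im=tins("wrist","tin_green"); cv2.imwrite("pics/q.png",im["frame"][:,:,::-1])
go(443,-337,56,0.113)
E
```

```text
0.83 [271.5, 218.9] zt 63 mid [ 443.3 -337.1] circ [ 443.2 -337.6] 27.0 rgb [ 39. 162.  74.]
now [ 445.3 -336.9  161.6] yaw 0.111 t 20.4 w 85.6 F [ 0.1 -0.6 -0.5] -> linear [-2.300e+00 -1.000e-01  1.056e+02] yaw -0.002
```

View pics/q.png

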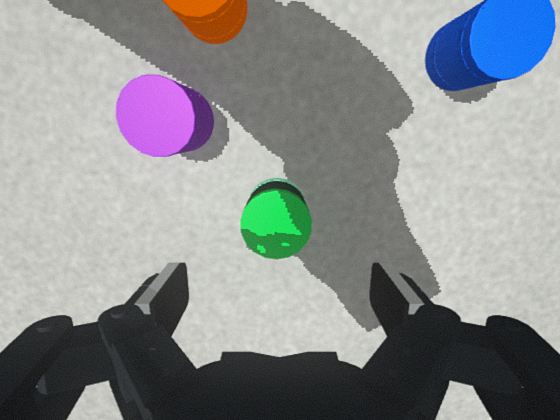

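>>> step_arm(
  linear=[
    [-2,0,30],
    [-2,0,60],
    [-2,0,85],
    [-2,0,98],
    [-2,0,103],
    [-2,0,103],
    [-2,0,103],
    [-2,0,103],
  ],
  yaw=[0,0,0,0,0,0,0,0],
  gripper=[1,1,1,1,1,1,-1,-1],
)

```text
clock: 21.07
eef_pos: [443.6, -338.6, 59.7]
tool_rot: [3.14, -0.002, 0.109]
force: [0.3, 0.3, 0.6]
width: 63.6
```

>>> step_arm(
  linear=[
    [0,0,0],
    [0,0,0],
    [0,0,0],
    [0,0,0],
    [0,0,-40],
    [0,0,-84],
    [0,0,-86],
    [0,0,-86],
  ],
  yaw=[0,0,0,0,0,0,0,0],
  gripper=[-1,-1,-1,-1,-1,-1,-1,-1],
)

```text
clock: 21.73
eef_pos: [444.6, -339.4, 147.9]
tool_rot: [3.137, -0.005, 0.109]
force: [-0.7, -0.3, -1.1]
width: 52.7
```

```bash
python3 - <<'E'
from h import *
im,a=press()
go(594,-54.5,145,0.113)
E
```

```text
lid ((445.0331115722656, -333.52288818359375), 32.2554817199707) z 150.16405350825386
tcp [ 442.7 -337.5  144.7] [ 1.2  1.  -1.4] 21.8333
now [ 442.7 -337.5  144.7] yaw 0.109 t 21.8 w 52.7 F [ 1.2  1.  -1.4] -> linear [ 1.813e+02 -2.648e+02 -2.000e-01] yaw -0.004
```

>>> step_arm(
  linear=[
    [181,-264,0],
    [181,-264,0],
    [181,-264,0],
    [181,-264,0],
    [181,-264,0],
    [181,-264,0],
    [181,-264,0],
    [181,-264,0],
  ],
  yaw=[0,0,0,0,0,0,0,0],
  gripper=[-1,-1,-1,-1,-1,-1,-1,-1],
)

```text
clock: 22.5
eef_pos: [594.5, -50.4, 142.4]
tool_rot: [-3.139, 0.002, 0.113]
force: [0.4, 0.2, -1.5]
width: 51.9
```

>>> step_arm(
  linear=[
    [0,0,0],
    [0,0,0],
    [0,0,0],
    [0,0,0],
    [0,0,0],
    [0,0,0],
  ],
  yaw=[0,0,0,0,0,0],
  gripper=[-1,-1,-1,-1,-1,-1],
)

```text
clock: 23.0
eef_pos: [593.5, -57.4, 144.5]
tool_rot: [3.141, 0.001, 0.107]
force: [0.0, -0.9, -1.3]
width: 52.3
```

```bash
python3 - <<'E'
from h import *
im,a=press(); cv2.imwrite("pics/r.png",im["frame"][:,:,::-1])
E
```

```text
lid ((593.8934326171875, -52.54521560668945), 31.746957778930664) z 146.76810262852098
tcp [593.8 -56.9 144.6] [-0.1  0.5 -2.4] 23.1
```

View pics/r.png

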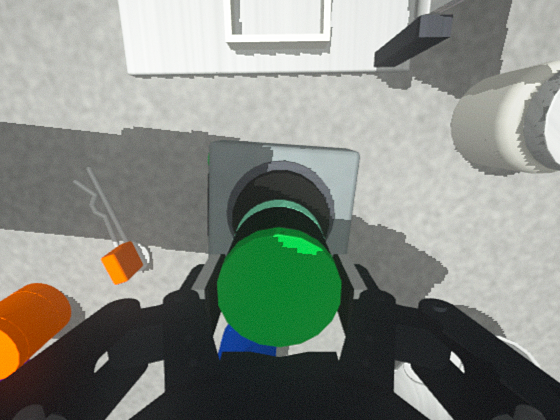

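>>> step_arm(
  linear=[
    [0,-1.5,14],
    [0,-1.5,24],
    [0,-1.5,32],
    [0,-1.5,36],
    [0,-1.5,37.5],
    [0,-1.5,37.5],
    [0,-1.5,37.5],
    [0,-1.5,37.5],
  ],
  yaw=[0,0,0,0,0,0,0,0],
  gripper=[-1,-1,-1,-1,-1,-1,-1,-1],
)

```text
clock: 23.77
eef_pos: [594.1, -54.6, 110.1]
tool_rot: [-3.14, -0.001, 0.109]
force: [-6.2, 1.3, 23.6]
width: 52.2
```

```bash
python3 - <<'E'
from h import *
im,a=press()
E
```

```text
lid ((594.5621337890625, -49.41852569580078), 31.73031997680664) z 112.52540705431103
tcp [594.1 -54.7 110.1] [-5.6  3.2 24.6] 23.8667
```

>>> step_arm(
  linear=[
    [0,0,1],
    [0,0,1],
    [0,0,1],
    [0,0,1],
  ],
  yaw=[0,0,0,0],
  gripper=[-1,-1,-1,-1],
)

```text
clock: 24.2
eef_pos: [594.1, -54.7, 110.0]
tool_rot: [-3.14, -0.002, 0.109]
force: [-8.5, 1.8, 30.6]
width: 52.4
```

```bash
python3 - <<'E'
from h import *
im=cams.get_image("scene"); cv2.imwrite("pics/s.png",im["frame"][:,:,::-1])
p=car(0,-33);go(p[0],p[1]-5.5,150,0.113)
E
```

```text
now [594.1 -54.7 110. ] yaw 0.109 t 24.2 w 52.0 F [-6.9  1.2 30.6] -> linear [  -3.9 -218.6  -39.7] yaw -0.004
```

View pics/s.png

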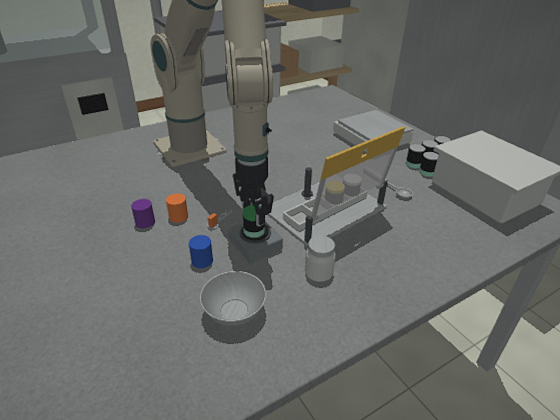

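>>> step_arm(
  linear=[
    [0,0,-40],
    [-2,-40,-43],
    [-4,-219,-43],
    [-4,-219,-43],
    [-4,-219,-43],
    [-4,-219,-43],
    [-4,-219,-43],
    [-4,-219,-43],
  ],
  yaw=[0,0,0,0,0,0,0,0],
  gripper=[-1,-1,-1,-1,-1,-1,-1,-1],
)

```text
clock: 24.92
eef_pos: [564.4, 169.5, 148.1]
tool_rot: [-3.138, 0.002, 0.118]
force: [-0.2, 0.5, -1.2]
width: 52.2
```

>>> step_arm(
  linear=[
    [0,0,10],
    [0,0,15],
    [0,0,15],
    [0,0,15],
    [0,0,15],
    [0,0,15],
  ],
  yaw=[0,0,0,0,0,0],
  gripper=[-1,-1,-1,-1,-1,-1],
)

```text
clock: 25.42
eef_pos: [566.5, 161.8, 134.2]
tool_rot: [3.141, -0.0, 0.107]
force: [0.3, 0.1, -1.2]
width: 52.3
```

```bash
python3 - <<'E'
from h import *
im,a=press(); cv2.imwrite("pics/t.png",im["frame"][:,:,::-1])
p=car(0,-33);print(p);go(p[0],p[1]-5,70.,0.113)
E
```

```text
lid ((566.967041015625, 166.9510955810547), 31.74625587463379) z 136.54795007804296
tcp [566.4 162.4 134.4] [ 0.4  0.8 -1.4] 25.5167
[566.42106913 167.61046441]
now [566.4 162.4 134.4] yaw 0.108 t 25.5 w 52.4 F [ 0.4  0.8 -1.4] -> linear [-0.  -0.2 64.4] yaw -0.005
```

View pics/t.png

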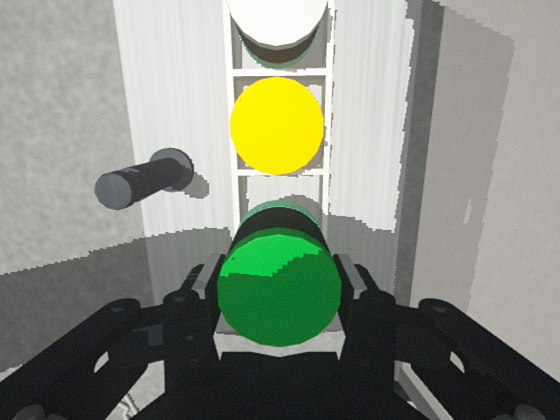

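>>> step_arm(
  linear=[
    [-0.5,-0.5,14],
    [-0.5,-0.5,34],
    [-0.5,-0.5,52],
    [-0.5,-0.5,61],
    [-0.5,-0.5,64],
    [-0.5,-0.5,64],
    [-0.5,-0.5,64],
    [-0.5,-0.5,64],
  ],
  yaw=[0,0,0,0,0,0,0,0],
  gripper=[-1,-1,-1,-1,-1,-1,-1,-1],
)

```text
clock: 26.18
eef_pos: [566.0, 163.3, 70.6]
tool_rot: [-3.141, -0.001, 0.109]
force: [-0.1, 0.6, -2.7]
width: 52.6
```

>>> step_arm(
  linear=[
    [0,0,0],
    [0,0,0],
    [0,0,0],
    [0,0,0],
    [0,0,-40],
    [0,0,-80],
    [0,0,-95],
    [0,0,-95],
  ],
  yaw=[0,0,0,0,0,0,0,0],
  gripper=[0.6,0.6,0.6,0.6,0.6,0.6,0.6,0.6],
)

```text
clock: 26.85
eef_pos: [568.4, 163.6, 169.4]
tool_rot: [-3.14, -0.008, 0.109]
force: [0.0, 0.3, -0.6]
width: 68.4
```

```bash
python3 - <<'E'
from h import *
im=cams.get_image("wrist"); cv2.imwrite("pics/u.png",im["frame"][:,:,::-1])
im=cams.get_image("scene"); cv2.imwrite("pics/u_s.png",cv2.resize(im["frame"][100:270,180:450,::-1],None,fx=2.9,fy=2.9))
im=cams.get_image("top")
v,u=np.mgrid[0:420,0:560];P=world(im,u,v);d=P.reshape(-1,3)-np.r_[CAR[:2],0]
c,s=np.cos(CAR[2]),np.sin(CAR[2]);cx=c*d[:,0]+s*d[:,1];cy=-s*d[:,0]+c*d[:,1];z=d[:,2]
m=(cx>70)&(cx<160)&(cy>-30)&(cy<60)&(z>180)&(z<285)&(im["depth"].ravel()>0)
print(m.sum(),"flap pts cx",np.percentile(cx[m],[2,50,98]),"z",np.percentile(z[m],[2,50,98]), "ang",np.median(np.pi-np.arctan2(z[m]-78,cx[m]-80)))
p=car(150,-60);go(p[0],p[1],300,0.113)
E
```

```text
919 flap pts cx [ 96.1560053  106.01973037 116.7702552 ] z [183.54596713 235.99669673 271.86023618] ang 1.7311876162219053
now [564.9 163.4 164.5] yaw 0.109 t 27.0 w 67.8 F [-0.   0.4 -0.9] -> linear [ 152.    22.4 -135.6] yaw -0.004
```

View pics/u.png

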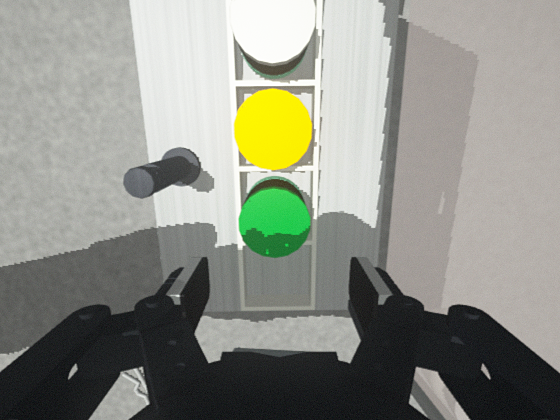

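View pics/u_s.png

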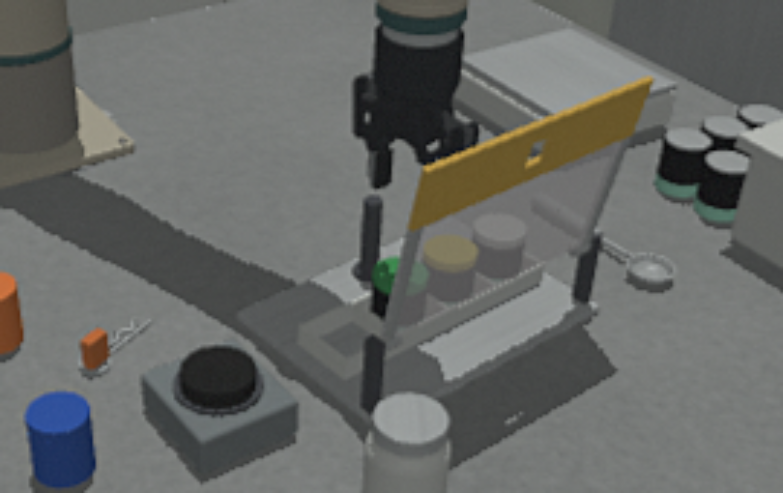

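>>> step_arm(
  linear=[
    [0,0,-40],
    [0,0,-80],
    [0,0,-120],
    [0,0,-160],
    [0,0,-180],
    [0,0,-180],
    [40,0,-180],
    [80,0,-180],
  ],
  yaw=[0,0,0,0,0,0,0,0],
  gripper=[-1,-1,-1,-1,-1,-1,-1,-1],
)

```text
clock: 27.67
eef_pos: [643.3, 172.6, 343.2]
tool_rot: [-3.14, 0.005, 0.11]
force: [0.7, 1.4, 0.2]
width: -0.1
```

```bash
python3 - <<'E'
from h import *
p=car(175,-25);print(p);go(p[0],p[1],340,0.113)
E
```

```text
[739.40289265 195.2923851 ]
now [643.3 172.6 343.2] yaw 0.110 t 27.7 w -0.1 F [0.7 1.4 0.2] -> linear [ 98.1 -12.1   2.7] yaw -0.003
```

>>> step_arm(
  linear=[
    [40,-6,0],
    [80,-12,0],
    [99,-12,0],
    [99,-12,0],
    [99,-12,0],
    [99,-12,0],
    [99,-12,0],
  ],
  yaw=[0,0,0,0,0,0,0],
  gripper=[-1,-1,-1,-1,-1,-1,-1],
)

```text
clock: 28.25
eef_pos: [741.1, 194.5, 344.6]
tool_rot: [-3.141, 0.002, 0.109]
force: [-0.4, 0.4, 0.9]
width: -0.2
```

```bash
python3 - <<'E'
from h import *
im=cams.get_image("wrist"); im2=cams.get_image("scene");im3=cams.get_image("top")
cv2.imwrite("pics/v.png",cv2.resize(np.hstack([im["frame"],im2["frame"]])[:,:,::-1],(800,300)))
cv2.imwrite("pics/v3.png",im3["frame"][:,:,::-1])
go(739,195,262,0.113)
E
```

```text
now [741.5 194.8 345.9] yaw 0.109 t 28.4 w -0.1 F [ 0.3 -0.3 -0. ] -> linear [-2.5 -0.4 83.9] yaw -0.004
```

View pics/v.png

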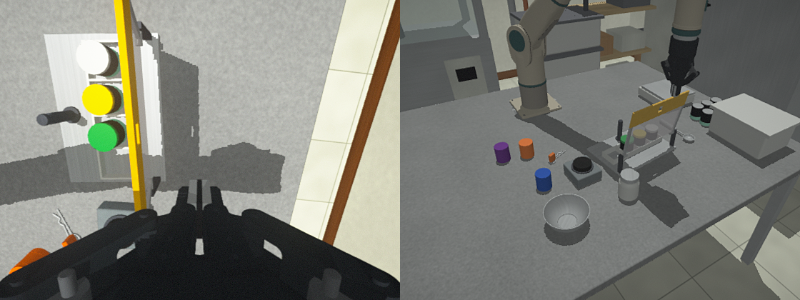

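View pics/v3.png

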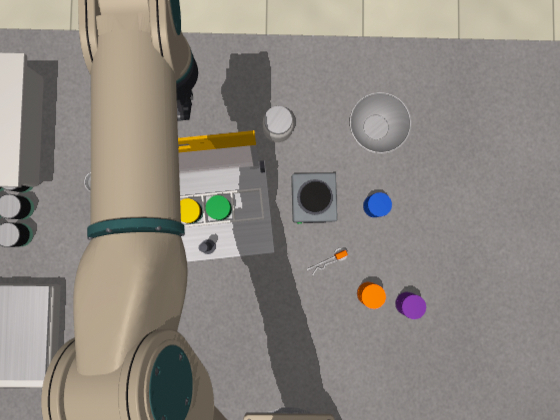

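>>> step_arm(
  linear=[
    [0,0,30],
    [0,0,60],
    [0,0,76],
    [0,0,78],
    [0,0,78],
    [0,0,78],
  ],
  yaw=[0,0,0,0,0,0],
  gripper=[-1,-1,-1,-1,-1,-1],
)

```text
clock: 28.9
eef_pos: [742.8, 194.8, 269.0]
tool_rot: [-3.141, -0.003, 0.109]
force: [1.3, 0.4, 0.5]
width: 0.1
```

>>> step_arm(
  linear=[
    [-20,0,0],
    [-40,0,0],
    [-50,0,0],
    [-60,0,0],
    [-70,0,0],
    [-80,0,0],
    [-90,0,0],
    [-100,0,0],
  ],
  yaw=[0,0,0,0,0,0,0,0],
  gripper=[-1,-1,-1,-1,-1,-1,-1,-1],
)

```text
clock: 29.57
eef_pos: [643.9, 183.8, 269.9]
tool_rot: [-3.141, -0.005, 0.109]
force: [0.9, 0.7, 0.1]
width: 0.3
```

```bash
python3 - <<'E'
from h import *
im=cams.get_image("wrist"); im2=cams.get_image("scene")
cv2.imwrite("pics/w.png",cv2.resize(np.hstack([im["frame"],im2["frame"]])[:,:,::-1],(800,300)))
go(739,195,262,0.113)
E
```

```text
now [642.8 183.9 269.7] yaw 0.109 t 29.7 w 0.2 F [ 0.8 -0.2 -0.3] -> linear [96.8 -0.6  8. ] yaw -0.004
```

View pics/w.png

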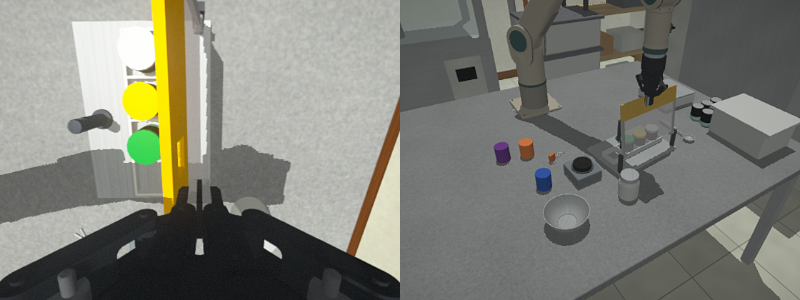

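>>> step_arm(
  linear=[
    [-12,0,0],
    [-24,0,0],
    [-36,0,0],
    [-48,0,0],
    [-60,0,0],
    [-72,0,0],
    [-82,0,0],
    [-92,0,0],
  ],
  yaw=[0,0,0,0,0,0,0,0],
  gripper=[-1,-1,-1,-1,-1,-1,-1,-1],
)

```text
clock: 30.33
eef_pos: [552.3, 173.9, 268.6]
tool_rot: [-3.141, -0.003, 0.109]
force: [0.1, 0.4, 0.3]
width: 0.1
```

>>> step_arm(
  linear=[
    [-5,0,0],
    [-5,0,0],
    [-5,0,0],
    [-5,0,0],
    [-5,0,0],
    [-5,0,0],
    [-5,0,0],
    [-5,0,0],
  ],
  yaw=[0,0,0,0,0,0,0,0],
  gripper=[-1,-1,-1,-1,-1,-1,-1,-1],
)

```text
clock: 31.0
eef_pos: [546.5, 173.2, 267.0]
tool_rot: [3.141, 0.0, 0.109]
force: [-0.0, -0.1, 0.6]
width: 0.0
```

```bash
python3 - <<'E'
from h import *
im=cams.get_image("wrist"); im2=cams.get_image("scene")
cv2.imwrite("pics/x.png",cv2.resize(np.hstack([im["frame"],im2["frame"]])[:,:,::-1],(800,300)))
go(464,-112,200,0.113)
E
```

```text
now [546.4 173.2 267. ] yaw 0.109 t 31.1 w -0.2 F [-0.1 -0.6 -0.6] -> linear [-112.9  274.5   67. ] yaw -0.004
```

View pics/x.png

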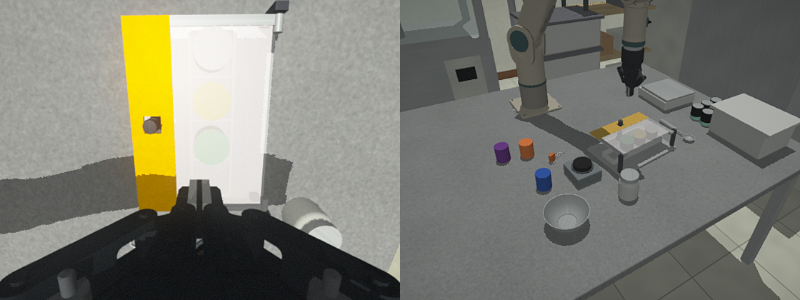

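>>> step_arm(
  linear=[
    [-113,274,40],
    [-113,274,40],
    [-113,274,40],
    [-113,274,40],
    [-113,274,40],
    [-113,274,40],
    [-113,274,40],
    [-113,274,40],
  ],
  yaw=[-0.3,-0.3,-0.3,-0.3,-0.3,-0.3,-0.3,-0.3],
  gripper=[0.3,0.3,0.3,0.3,0.3,0.3,0.3,0.3],
)

```text
clock: 31.77
eef_pos: [460.7, -119.1, 227.0]
tool_rot: [3.139, 0.003, 0.398]
force: [0.5, -0.1, 0.7]
width: 55.5
```

>>> step_arm(
  linear=[
    [0,0,20],
    [0,0,40],
    [0,0,60],
    [0,0,60],
    [0,0,60],
    [0,0,60],
    [0,0,60],
    [0,0,60],
  ],
  yaw=[0,0,0,0,0,0,0,0],
  gripper=[0.3,0.3,0.3,0.3,0.3,0.3,0.3,0.3],
)

```text
clock: 32.43
eef_pos: [464.5, -111.5, 168.1]
tool_rot: [3.14, -0.002, 0.409]
force: [-0.7, -0.1, -0.4]
width: 55.6
```

```bash
python3 - <<'E'
from h import *
im=cams.get_image("wrist"); f=im["frame"]
cv2.imwrite("pics/y.png",f[:,:,::-1])
v,u=np.mgrid[0:420,0:560];P=world(im,u,v)
hsv=cv2.cvtColor(f,cv2.COLOR_RGB2HSV)
m=(hsv[...,0]>4)&(hsv[...,0]<22)&(hsv[...,1]>150)&(im["depth"]>0)&(P[...,2]>31)&(P[...,2]<42)&(v<330)
n,l,st,c=cv2.connectedComponentsWithStats(m.astype(np.uint8))
for i in range(1,n):
    if st[i,4]>40:
        t=P[l==i];print(c[i],st[i,4],cv2.minAreaRect(t[:,:2].astype(np.float32)),np.median(t[:,2]))
go(464,-112,200,0.41)
E
```

```text
[277.65882353 212.93176471] 425 ((464.9395446777344, -112.83909606933594), (12.291537284851074, 25.590473175048828), 25.44109344482422) 36.44363020986074
[170.37654321 227.22530864] 324 ((384.1890563964844, -165.1316680908203), (19.205463409423828, 51.047210693359375), 61.50275421142578) 36.53204400616039
now [ 464.4 -111.4  168. ] yaw 0.409 t 32.5 w 55.7 F [ 0.6 -0.3 -0.7] -> linear [ -0.6   0.4 -32. ] yaw -0.001
```

View pics/y.png

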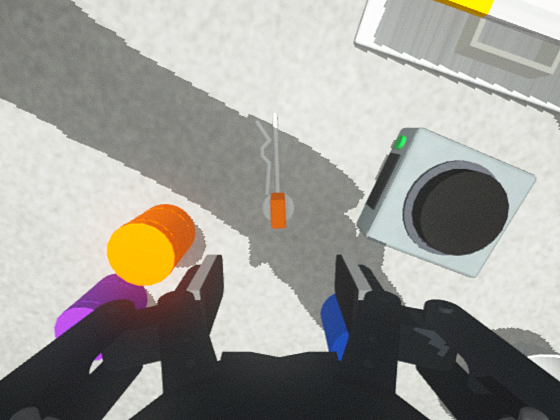

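```bash
python3 - <<'E'
from h import *
im=cams.get_image("wrist"); f=im["frame"]
a=cv2.resize(f[100:240,220:340,::-1],None,fx=4,fy=4,interpolation=cv2.INTER_CUBIC); cv2.imwrite("pics/z.png",a)
t=onplane(im,276.,113.5,2.2);b=onplane(im,278.,190.,2.2);print(t,b,np.arctan2(*(t-b)[[1,0]]),np.hypot(*(t[:2]-[464.9,-112.8])),np.arctan2(t[1]+112.8,t[0]-464.9))
E
```

```text
[430.64720906 -37.82015076   2.2       ] [ 459.52532965 -100.0898567     2.2       ] 2.0050329341143565 82.43319403928466 1.9993127476082475
```

View pics/z.png

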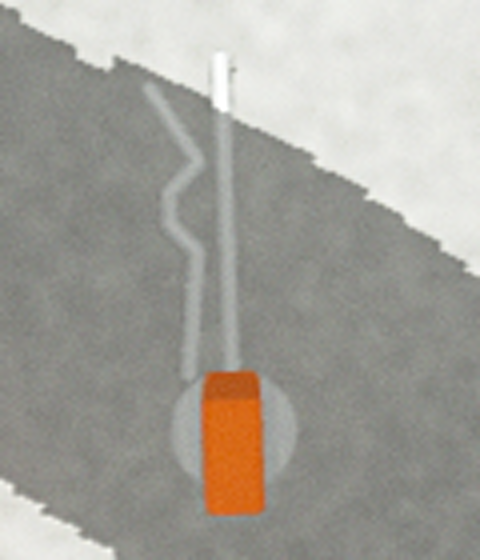

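>>> step_arm(
  linear=[
    [-0.6,2,35],
    [-0.6,2,70],
    [-0.6,2,100],
    [-0.6,2,120],
    [-0.6,2,130],
    [-0.6,2,133],
    [-0.6,2,133],
    [-0.6,2,133],
  ],
  yaw=[-0.02,-0.02,-0.02,-0.02,-0.02,-0.02,-0.02,-0.02],
  gripper=[0.1,0.1,0.1,0.1,0.1,0.1,0.1,0.1],
)

```text
clock: 33.2
eef_pos: [464.3, -113.6, 34.2]
tool_rot: [3.141, -0.0, 0.429]
force: [-0.2, -0.2, 0.5]
width: 47.3
```

```bash
python3 - <<'E'
from h import *
go(465.2,-113.5,34,0.43)
im=cams.get_image("wrist"); f=im["frame"]
cv2.imwrite("pics/aa.png",f[:,:,::-1])
go(465.2,-113.5,34,0.43)
E
```

```text
now [ 464.3 -113.6   34.2] yaw 0.429 t 33.2 w 47.3 F [-0.2 -0.2  0.5] -> linear [0.9 0.3 0.2] yaw -0.001
now [ 464.5 -113.6   34.6] yaw 0.429 t 33.2 w 47.0 F [ 0.6 -1.1  0.1] -> linear [0.7 0.2 0.6] yaw -0.001
```

View pics/aa.png

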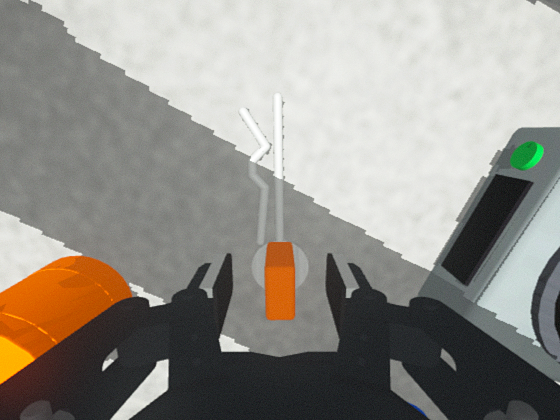

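>>> step_arm(
  linear=[
    [0.6,0,-3],
    [0.6,0,-3],
    [0.6,0,-3],
    [0.6,0,-3],
    [0.6,0,-3],
    [0.6,0,-3],
    [0.6,0,-3],
    [0.6,0,-3],
  ],
  yaw=[0,0,0,0,0,0,0,0],
  gripper=[0.1,-1,-1,-1,-1,-1,-1,-1],
)

```text
clock: 33.92
eef_pos: [465.0, -113.3, 37.7]
tool_rot: [3.141, -0.001, 0.429]
force: [-1.1, 0.1, 5.1]
width: 11.5
```

```bash
python3 - <<'E'
from h import *
p=car(-85,-105);print(p,car(-85,0),CAR[2]+np.pi/2)
go(p[0],p[1],150,0.113)
E
```

```text
[490.08187071  86.48508747] [478.24210529 190.81542799] 1.6837963267948965
now [ 465.  -113.3   37.7] yaw 0.429 t 33.9 w 11.5 F [-1.1  0.1  5.1] -> linear [ 106.  -171.2 -112.2] yaw 0.316
```

>>> step_arm(
  linear=[
    [0,0,-30],
    [0,0,-70],
    [0,0,-110],
    [0,0,-122],
    [30,-50,-122],
    [60,-100,-122],
    [96,-157,-122],
    [96,-157,-122],
  ],
  yaw=[0,0,0,0,0.1,0.2,0.316,0.316],
  gripper=[-1,-1,-1,-1,-1,-1,-1,-1],
)

```text
clock: 34.58
eef_pos: [484.2, 53.9, 159.4]
tool_rot: [-3.142, -0.0, 0.107]
force: [0.7, -0.5, -0.4]
width: 12.1
```

>>> step_arm(
  linear=[
    [0,0,0],
    [0,0,0],
    [0,0,0],
    [0,0,0],
    [0,0,0],
    [0,0,0],
  ],
  yaw=[0,0,0,0,0,0],
  gripper=[-1,-1,-1,-1,-1,-1],
)

```text
clock: 35.08
eef_pos: [484.4, 50.7, 159.3]
tool_rot: [3.141, -0.0, 0.11]
force: [0.3, -0.4, -0.3]
width: 11.9
```

```bash
python3 - <<'E'
from h import *
im=cams.get_image("wrist"); f=im["frame"]
cv2.imwrite("pics/ab.png",f[:,:,::-1])
p=car(-85,-118)
go(p[0],p[1],150,0.113)
s=ctrl.read_state()
print("pin top proj",proj(im,np.r_[car(-85,0),100]),"hole side",proj(im,np.r_[car(-85,-10),85]))
a=cv2.resize(f[0:300,180:380,::-1],None,fx=2,fy=2,interpolation=cv2.INTER_CUBIC);cv2.imwrite("pics/ab2.png",a)
E
```

```text
now [484.4  50.9 159.2] yaw 0.110 t 35.1 w 12.0 F [-0.2 -0.7 -0.5] -> linear [  9.6 -21.8   9.2] yaw -0.003
pin top proj [296.62794448 -21.50931967] hole side [294.86824497  12.59002834]
```

View pics/ab.png

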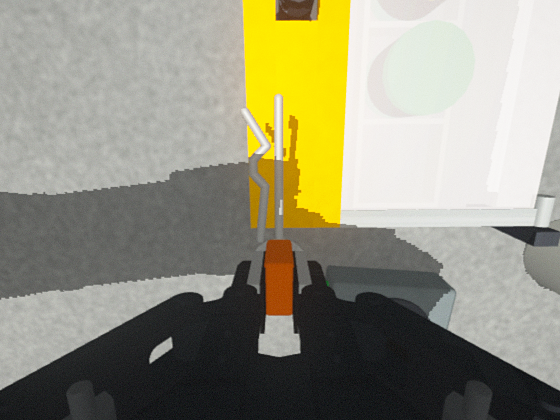

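View pics/ab2.png

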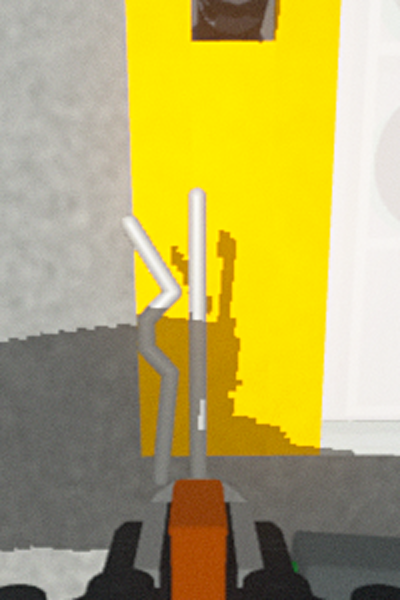

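```bash
cat >> h.py <<'E'
def tocar(P):
    d=np.asarray(P)[...,:2]-CAR[:2];c,s=np.cos(CAR[2]),np.sin(CAR[2])
    return np.stack([c*d[...,0]+s*d[...,1],-s*d[...,0]+c*d[...,1]],-1)
E
python3 - <<'E'
from h import *
im=cams.get_image("wrist")
P=onplane(im,np.array([278.5,279.5]),np.array([97.,230.]),123.7);q=tocar(P);print(P,q,np.arctan2(*(q[0]-q[1])[::-1])-np.pi/2)
P=onplane(im,np.array([278,318.,243,346]),np.array([19.,19,10,10]),81.);print(tocar(P))
print(tocar(ctrl.read_state()["eef_pos"]))
E
```

```text
[[475.60795997 133.12132061 123.7       ]
 [483.38984875  67.53591429 123.7       ]] [[ -94.12291405  -57.02912578]
 [ -93.78604471 -123.07373067]] 0.005100589559788649
[[ -94.30929352  -11.63081092]
 [ -71.67499021  -11.68917393]
 [-113.96117555   -7.1250266 ]
 [ -56.08246937   -7.27403504]]
[ -94.64658066 -139.49380735]
```

>>> step_arm(
  linear=[
    [9.3,-22,0],
    [9.3,-22,0],
    [9.3,-22,15],
    [9.3,-22,28],
    [9.3,-22,34],
    [9.3,-22,34],
    [9.3,-22,34],
    [9.3,-22,34],
  ],
  yaw=[-0.003,-0.003,-0.003,-0.003,-0.003,-0.003,-0.003,-0.003],
  gripper=[-1,-1,-1,-1,-1,-1,-1,-1],
)

```text
clock: 35.85
eef_pos: [491.5, 74.8, 125.6]
tool_rot: [-3.142, -0.001, 0.115]
force: [-0.3, 0.6, -0.6]
width: 11.7
```

```bash
python3 - <<'E'
from h import *
im=cams.get_image("wrist"); f=im["frame"]
a=cv2.resize(f[0:260,200:380,::-1],None,fx=2.3,fy=2.3,interpolation=cv2.INTER_CUBIC);cv2.imwrite("pics/ac.png",a)
cv2.imwrite("pics/ac0.png",f[:,:,::-1])
e=ctrl.read_state()["eef_pos"];print(e,tocar(e),ctrl.read_state()["tool_rot"])
E
```

```text
[491.62343382  74.94635096 125.68284729] [ -84.76937265 -116.63897195] [-3.14155546e+00 -1.08557708e-03  1.15639863e-01]
```

View pics/ac.png

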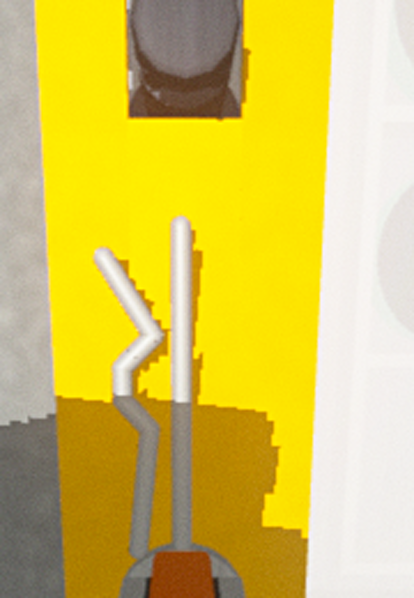

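>>> step_arm(
  linear=[
    [1,0,2],
    [1,0,4],
    [1,0,4],
    [1,0,4],
    [1,0,4],
    [1,0,4],
  ],
  yaw=[0.002,0.002,0.002,0.002,0.002,0.002],
  gripper=[-1,-1,-1,-1,-1,-1],
)

```text
clock: 36.4
eef_pos: [492.2, 75.2, 121.1]
tool_rot: [-3.142, -0.0, 0.114]
force: [-0.5, -0.4, -0.1]
width: 11.9
```

>>> step_arm(
  linear=[
    [0,0,1],
    [0,0,2],
    [0,0,2.5],
    [0,0,2.5],
    [0,0,2.5],
    [0,0,2.5],
  ],
  yaw=[0,0,0,0,0,0],
  gripper=[-1,-1,-1,-1,-1,-1],
)

```text
clock: 36.9
eef_pos: [492.2, 75.2, 118.7]
tool_rot: [-3.141, -0.0, 0.114]
force: [-0.3, -0.8, 2.6]
width: 11.7
```

>>> step_arm(
  linear=[
    [0,0,-1.2],
    [0,0,-1.2],
    [0,0,-1.2],
    [0,0,-1.2],
  ],
  yaw=[0,0,0,0],
  gripper=[-1,-1,-1,-1],
)

```text
clock: 37.23
eef_pos: [492.2, 75.2, 119.7]
tool_rot: [3.142, 0.0, 0.114]
force: [0.8, -0.5, -1.1]
width: 12.1
```

```bash
python3 - <<'E'
from h import *
im=cams.get_image("wrist"); f=im["frame"]
a=cv2.resize(f[0:200,210:350,::-1],None,fx=3,fy=3,interpolation=cv2.INTER_CUBIC);cv2.imwrite("pics/ad.png",a)
im=cams.get_image("scene");cv2.imwrite("pics/ad2.png",cv2.resize(im["frame"][100:220,240:400,::-1],None,fx=4,fy=4,interpolation=cv2.INTER_CUBIC))
e=ctrl.read_state()["eef_pos"];print(e,tocar(e),ctrl.read_state()["tool_rot"])
E
```

```text
[492.09476872  75.20214832 119.70725109] [ -84.27220016 -116.43795356] [3.14148930e+00 1.78121935e-04 1.14007052e-01]
```

View pics/ad.png

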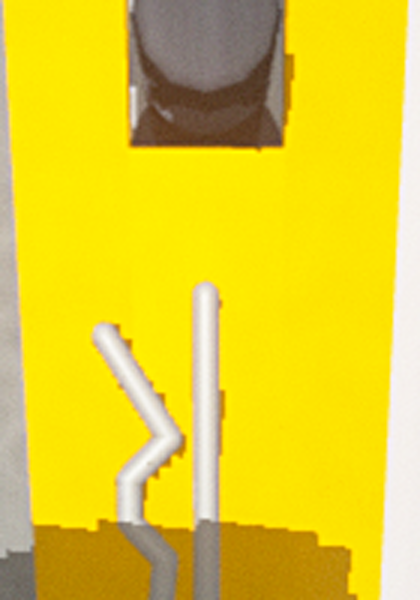

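View pics/ad2.png

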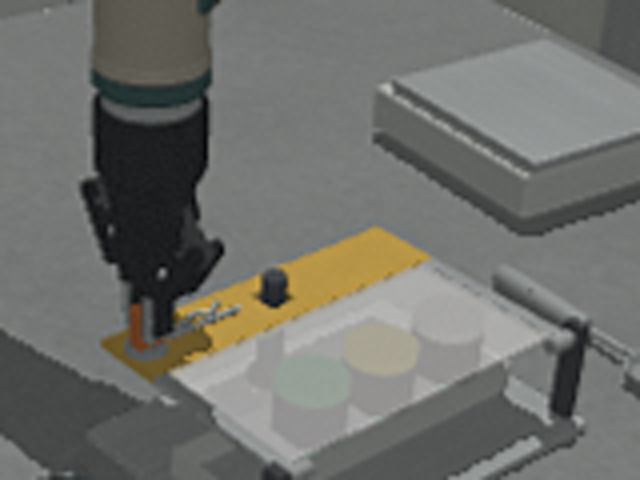

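>>> step_arm(
  linear=[
    [0.3,-4,0],
    [0.3,-9,0],
    [0.3,-14,0],
    [0.3,-19,0],
    [0.3,-24,0],
    [0.3,-28,0],
    [0.3,-30,0],
    [0.3,-30,0],
  ],
  yaw=[0,0,0,0,0,0,0,0],
  gripper=[-1,-1,-1,-1,-1,-1,-1,-1],
)

```text
clock: 38.0
eef_pos: [488.9, 105.9, 119.8]
tool_rot: [-3.141, 0.0, 0.115]
force: [-0.1, 0.4, 0.6]
width: 12.1
```

```bash
python3 - <<'E'
from h import *
im=cams.get_image("wrist"); f=im["frame"]
a=cv2.resize(f[40:250,200:360,::-1],None,fx=2.8,fy=2.8,interpolation=cv2.INTER_CUBIC);cv2.imwrite("pics/ae.png",a)
e=ctrl.read_state()["eef_pos"];print(e,tocar(e),ctrl.read_state()["force"])
E
```

```text
[489.02344979 105.33391522 119.80020031] [-83.926283  -86.1520374] [-0.22139243  0.02187459 -0.00406142]
```

View pics/ae.png

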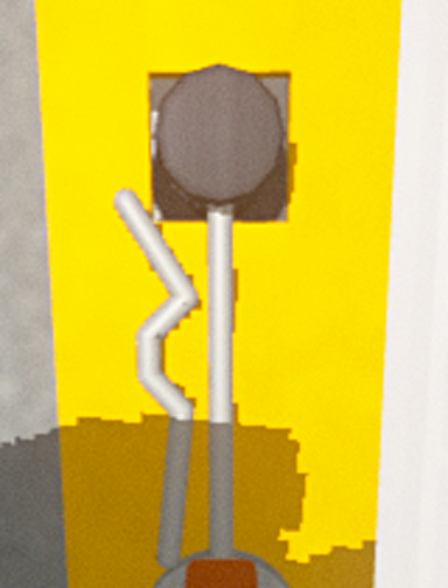

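>>> step_arm(
  linear=[
    [0,-5,0],
    [0,-10,0],
    [0,-15,0],
    [0,-20,0],
    [0,-25,0],
    [0,-30,0],
    [0,-35,0],
    [0,-36,0],
  ],
  yaw=[0,0,0,0,0,0,0,0],
  gripper=[-1,-1,-1,-1,-1,-1,-1,-1],
)

```text
clock: 38.72
eef_pos: [484.4, 141.9, 119.6]
tool_rot: [-3.141, 0.001, 0.116]
force: [-1.4, -1.1, -2.3]
width: 11.8
```

>>> step_arm(
  linear=[
    [0,0,0],
    [0,0,0],
    [0,0,0],
    [0,0,0],
  ],
  yaw=[0,0,0,0],
  gripper=[-1,-1,-1,-1],
)

```text
clock: 39.05
eef_pos: [485.0, 140.9, 119.9]
tool_rot: [-3.141, 0.0, 0.114]
force: [-1.7, -0.4, -0.4]
width: 11.8
```

```bash
python3 - <<'E'
from h import *
im=cams.get_image("wrist"); f=im["frame"]
a=cv2.resize(f[100:310,200:360,::-1],None,fx=2.8,fy=2.8,interpolation=cv2.INTER_CUBIC);cv2.imwrite("pics/af.png",a)
e=ctrl.read_state()["eef_pos"];print(e,tocar(e),ctrl.read_state()["force"])
E
```

```text
[485.01195947 140.8646164  119.86042363] [-83.90575904 -50.39560637] [-1.78516289 -0.19595162 -0.05899466]
```

View pics/af.png

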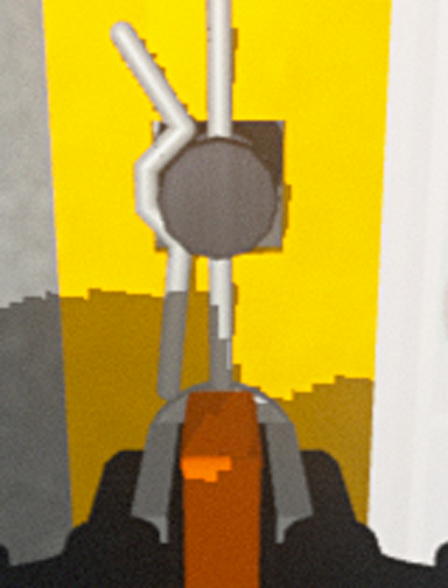

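>>> step_arm(
  linear=[
    [0,0,1],
    [0,0,1],
    [0,0,1],
    [0,0,1],
    [0,0,1],
    [0,0,1],
    [0,0,1],
    [0,0,1],
  ],
  yaw=[0,0,0,0,0,0,0,0],
  gripper=[-1,-1,-1,0,0,0,0,0],
)

```text
clock: 39.77
eef_pos: [485.2, 141.0, 118.9]
tool_rot: [-3.141, -0.001, 0.114]
force: [0.1, 0.7, 0.1]
width: 42.6
```

>>> step_arm(
  linear=[
    [0,0,-10],
    [0,0,-30],
    [0,0,-60],
    [0,0,-100],
    [0,0,-120],
    [0,0,-120],
    [0,0,-120],
    [0,0,-120],
  ],
  yaw=[0,0,0,0,0,0,0,0],
  gripper=[0,0,0,0,0,0,0,0],
)

```text
clock: 40.43
eef_pos: [484.3, 141.0, 238.7]
tool_rot: [-3.141, 0.001, 0.114]
force: [0.0, 0.2, -0.3]
width: 42.5
```

```bash
python3 - <<'E'
from h import *
im=cams.get_image("wrist"); f=im["frame"]
cv2.imwrite("pics/ag.png",cv2.resize(f[50:300,180:420,::-1],None,fx=2.4,fy=2.4,interpolation=cv2.INTER_CUBIC))
im2=cams.get_image("scene");cv2.imwrite("pics/ag2.png",cv2.resize(im2["frame"][110:240,260:420,::-1],None,fx=4,fy=4,interpolation=cv2.INTER_CUBIC))
v,u=np.mgrid[0:420,0:560];P=world(im,u,v);hsv=cv2.cvtColor(f,cv2.COLOR_RGB2HSV)
m=(hsv[...,0]>4)&(hsv[...,0]<20)&(hsv[...,1]>150)&(im["depth"]>0)&(P[...,2]>111)&(P[...,2]<124)&(v<330)
t=P[m];r=cv2.minAreaRect(t[:,:2].astype(np.float32));print(r,tocar(np.r_[r[0],0]),np.median(t[:,2]),len(t))
w=P.reshape(-1,3);q=tocar(w);y=(hsv[...,0]>22)&(hsv[...,0]<35)&(hsv[...,1]>150)&(im["depth"]>0)
w=w[y.ravel()];q=q[y.ravel()];k=(abs(q[:,1])<130)&(q[:,0]<-50)&(q[:,0]>-120);A=np.c_[q[k],np.ones(k.sum())];s=np.linalg.lstsq(A,w[k,2],rcond=None)[0];print("strip plane",s,np.median(w[k,2]),k.sum())
E
```

```text
((485.34765625, 141.4129180908203), (12.44093132019043, 25.17975616455078), 6.31156587600708) [-83.51037692 -49.88865465] 117.3372788640358 489
strip plane [ 8.08640203e-04 -5.68338727e-04  8.16707120e+01] 81.58391098629426 13505
```

View pics/ag.png

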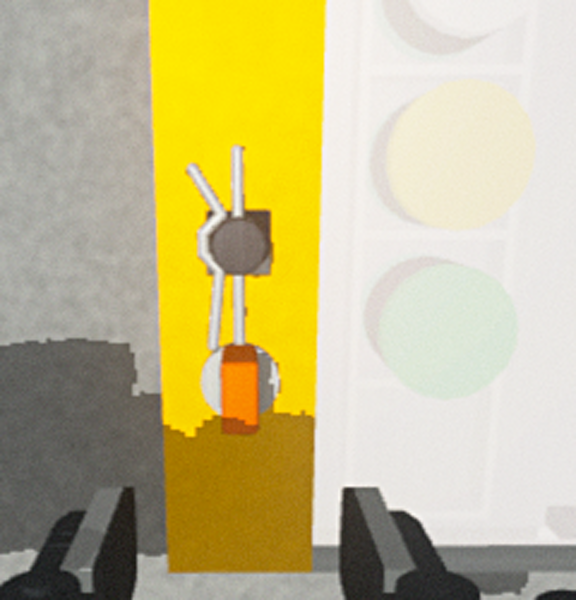

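View pics/ag2.png

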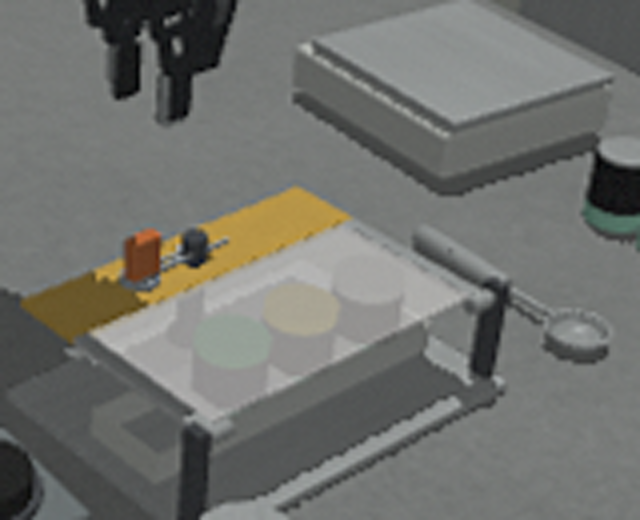

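```bash
python3 - <<'E'
from h import *
for c in("top","scene"):
    im=cams.get_image(c);h=cv2.cvtColor(im["frame"],cv2.COLOR_RGB2HSV)
    m=((h[...,0]<4)|(h[...,0]>174))&(h[...,1]>130)&(h[...,2]>60);print(c,m.sum(),[(round(r["conf"],2),r["pixel"]) for r in cams.regions_of(c,"tin_red")])
ctrl.finish_job()
E
```

```text
top 0 []
scene 0 []
the job is handed in; nothing more can be done
```

I pressed the white, yellow and green tins on the coder pad in that order, stood each in its own pocket, shut the flap and fitted the clip. The job was handed in at about 41 s. The job gives no verdict, so the results below are my own last checks.

- **Red tin:** none was there. A final colour search and the network found nothing red in the top and scene pictures.
- **Pad presses:** each tin stood upright about 1–2 mm from the pad centre. Its lid was about 112.5 mm high, so its underside was at about 50.5 mm, below the 51.5 mm limit. Each was held for more than 0.2 s at 24–37 N, well above the 13 N the pad needs to bottom out.
- **Tins in the carrier:** the wrist pictures show white, yellow and green each standing in its own pocket, and the last picture shows them unmoved under the closed flap. I did not measure their distance from the pocket centres after letting go.
- **Flap:** shut. Its strip measured 81.6 mm high with a slope under 0.001, against 81 mm expected.
- **Clip:** the straight leg goes through the pin's hole and the sprung leg's bow sits round the shank. The grip lies 49.9 mm from the pin along the hole (50 mm is fully home). It measured about 1.5 mm to the side, within the 6 mm allowed.
- **Bystanders:** the arm never went near the bowl, spoon or jar, and they looked unmoved in the later pictures. The gripper ended clear, about 100 mm above the clip.

No check failed. The only disagreements were 1–3 mm differences between the top and scene cameras, which I settled with close wrist views.

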